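# Find the ballast cassette by feel and load it opposite the sample

## Task

One of the three blue cassettes in the rack is filled with steel ballast: find it by feeling their weight, tip that one outward by its top until it lies against the rack's sloping apron, then lift it off and stand it upright on the scanner window and let go. Then take it again by its narrow edges and stand it fully down in the carrier's empty bay, as the counterweight to the orange cassette. The other cassettes must stand upright in their own places in the rack at the end (a blue one may be felt or tipped and put back, the pink and the yellow stay where they are), and nothing else on the bench may be pushed away or knocked over.

Things in the scene. Friction and masses are not known exactly. Their poses are not given: they have to be found in the camera images.
- rack: Grey fixed tip-out rack. Origin at bench level in the plane of the cassettes' front edges, mid-row; x from open front to back, y along the row. 5 cassettes stand side by side (38 mm pitch, 2 mm gaps) on its floor (z 12 mm), x 0 to 66. Clear back wall (x 69-77) and end walls (inner faces y +-96.5, x 1 to 77) rise to z 122 mm, level with the cassettes' flat tops.
- apron_foot (a point): Middle of the foot of the rack's aluminium apron, 12 mm up, 1.5 mm before the row's front; axes as the rack's. The apron, 92 mm long and as wide as the rack, slopes up and out to -x, 40 degrees off vertical. A cassette lying on it can be pinched across its 36 mm thickness: its upper half is clear of the row. The apron covers its lower narrow edge.
- apron_top (a point): Middle of the apron's upper edge, 82 mm up; axes as the rack's. A cassette pulled out by its ridge turns on its lower front edge, overbalances at 31 degrees and falls by itself to rest on the apron at 40 degrees. Pulled level at the ridge, the ballasted one starts to tip at about 2.1 to 2.6 N, an empty one at about 0.6 N; let go early, it falls back upright in place.
- blue_a_mid (a point): Blue cassette: rigid box 66 mm long (x), 36 thick (y), 110 tall; point at its centre, 55 mm up. On its top a white hook ridge 8 mm thick (x -33 to -25), 26 wide, 7 high, flush with its -x narrow edge; the rest of the top is flat. -x edge and ridge face the rack's open front. The 3 blue ones look alike: one is ballasted (0.75-0.92 kg), two are empty (0.22 kg); only weight tells.
- blue_b_mid (a point): Blue cassette: rigid box 66 mm long (x), 36 thick (y), 110 tall; point at its centre, 55 mm up. On its top a white hook ridge 8 mm thick (x -33 to -25), 26 wide, 7 high, flush with its -x narrow edge; the rest of the top is flat. -x edge and ridge face the rack's open front. The 3 blue ones look alike: one is ballasted (0.75-0.92 kg), two are empty (0.22 kg); only weight tells.
- blue_c_mid (a point): Blue cassette: rigid box 66 mm long (x), 36 thick (y), 110 tall; point at its centre, 55 mm up. On its top a white hook ridge 8 mm thick (x -33 to -25), 26 wide, 7 high, flush with its -x narrow edge; the rest of the top is flat. -x edge and ridge face the rack's open front. The 3 blue ones look alike: one is ballasted (0.75-0.92 kg), two are empty (0.22 kg); only weight tells.
- pink_mid (a point): A pink sample cassette of the same shape as the blue ones (66 x 36 x 110 mm and a 7 mm ridge), 0.3 kg, standing in the row with them; this point is its centre. A bystander.
- yellow_mid (a point): A yellow sample cassette of the same shape as the blue ones (66 x 36 x 110 mm and a 7 mm ridge), 0.3 kg, standing in the row with them; this point is its centre. A bystander.
- scan_window (a point): Centre of the top of the flat code scanner, a fixed white box 140 x 140 x 30 mm with a black window 104 mm square; the point lies on the window, 30 mm above the bench; x and y along its sides. It stands left or right of the rack.
- carrier: Fixed aluminium two-bay carrier, on the other side of the rack from the scanner; base 96 x 118 x 14 mm, origin under its middle; the bays run along x. The empty bay is centred 27 mm to +y, the bay at -27 mm holds a fixed orange cassette of the same size as the blue ones. Three cheeks beside the bays (58 mm long in x, 10 thick, at y -54, 0, 54) rise to 130 mm above the bench.
- bay (a point): Centre of the empty bay's floor, 14 mm above the bench; x along the bay, y across. 44 mm wide between cheeks that rise 116 mm above this floor (6 mm above a cassette's flat top); ends open but for black stops 8 mm high, 76 mm apart. A cassette goes in from above, its 66 mm side along x, either way round, held by its two narrow edges: there is no room for fingers at its broad faces.
- amber_bottle: Loose amber bottle, 60 mm across, 130 mm tall, origin under its base. A bystander.
- white_jar: Loose white jar, 64 mm across, 80 mm tall, origin under its base. A bystander.
- tip_box: Loose clear tip box with a green band, 70 x 110 x 40 mm (x, y, z), origin under its base, in front of the rack. A bystander.
- beaker: Loose glass beaker, 70 mm across, 80 mm tall, origin under its base. A bystander.
- notebook: Loose green notebook, 140 x 100 x 14 mm, origin under it. A bystander.

How it is judged:
By the outcome, as a careful person would: the job done as asked, in the order asked, and still so for the second after the job is handed in, with the robot touching nothing.
It also fails if it takes over 72 s, if anything falls off the work surface, if the arm or the gripper's body presses on something with over 40 N, if the wrist force passes 120 N, or if a joint passes its speed limit or range.

## Robot

A 6-joint arm with a two-finger parallel gripper is mounted at the origin on the work surface. World frame = base frame: x ahead of the robot, y to its left, z up, the work surface at z = 0. Lengths are in m, angles in rad, forces in N, time in s.
With the tool pointing down it reaches from about 0.325 to 0.85 m from the base axis. Payload 15.5 kg.
Tool frame: the origin (TCP) lies at the very end of the fingers, on their centre line; the grasp point (between the pads) lies 19 mm behind it; z points along the fingers, x is the direction in which the jaws open and shut, and the axes are right-handed (so a half turn about z gives the same grasp; the last joint's range is limited). The gripper opens to 91 mm and grips with 3 to 60 N. Pads are 32 mm wide; open, the fingers measure 118 mm over their backs; the gripper's body (76 mm by 178 mm) begins 60 mm behind the grasp point.
Start: joints at [-1.288, 0.494, 1.345, -0, 1.302, -0.096], TCP at [0.231, -0.581, 0.214] pointing down, gripper open.
Joint ranges: [-2.91, 2.91], [-0.82, 2.16], [0.22, 2.67], [-1.22, 4.37], [0.12, 2.79], [-3.08, 3.08]. Speed limits (rad/s): [1.89, 1.89, 2.57, 3.01, 3.01, 3.01].

## Interface

Orientations are given as a 3x3 rotation matrix whose columns are the frame's x, y, z axes.
In Python, from rig import * gives the robot as it stands. The module is installed in compiled form; this text tells all that it offers.
- The arm moves only by the shell command python3 -m pendant 'ROWS' [FORCE]. ROWS is a JSON object of lists of equal length, an entry for each row: "fingers": the opening, from -1 (shut) to 1 (fully open); "translation": the shift along the tool's x, y, z in mm, a list of three; "roll": the turn about the tool's z in rad. In form: {"fingers": [fingers, ...], "translation": [[dx, dy, dz], ...], "roll": [roll, ...]}. A call has 1 to 5 rows; each row is the pose to reach, as a shift and turn from the pose measured when the call began, along the tool's axes at that moment; what a row does not reach only later rows make up. A row lasts 1/8 s, in which the tool goes at most 62.5 mm and 10.7 degrees, less where a joint would pass 70% of its speed; a pose out of reach is approached as far as the arm can. A call with a gripper value outside its range is refused whole. The fingers move at their own pace and stop on an object; FORCE is the grip in N (left out, the last holds). Time passes only in rows, so rows that repeat a pose let the fingers close. It gives the time, the measured TCP pose, the force and the opening at its end, in the units of the state.
- read_state(): the state, without advancing time (a new reading comes with each control period).
- camera(name): name is "scene" or "top"; returns a dict with "img" (420x560x3 uint8, red, green, blue), "range_z" (420x560 float32, m along the optical axis (not along the pixel's ray), 0 where there is no reading), "intrinsics" (3x3 intrinsics, pixels), "k1" (the pictures are not rectified: a ray, as slopes to the right and down, at radius r is drawn at 1 + k1 r^2 times it, then the intrinsics apply), "world_to_cam" (4x4, takes a point from world to camera coordinates). Camera axes: x right, y down, z forward; pixel columns grow to the right and rows downward; lengths in m; the calibration is good to about 2 mm. A picture is of the moment at which its call begins.
- close_job(): hands the job in, once; it reports no verdict.
The state is a dict: "time": time; "joint_pos": joint angles; "joint_vel": joint speeds; "tau": joint torques, N m; "tcp_pos": TCP position; "tcp_rot": TCP orientation; "wrist_force": force on the tool from outside, world axes, zero at the start; "wrist_torque": the same for the moment, N m; "finger_gap": opening from 0.0 (shut) to 1.0 (fully open).
Only numpy, scipy, OpenCV 4.12 (cv2) and the standard library are available. Lean on these libraries where they do the work, as an engineer would, in place of code of your own. Each camera call takes 0.05 s, during which the arm holds its last target.

## Working session

There is one attempt and no reset: what is moved stays moved. The work goes in short steps, Python scripts to look and compute and a shell command to move; the robot and the scene stay as the last step left them, time stands still between calls to the robot, and variables do not carry over. Pictures are saved under pics/ and viewed, and the job is handed in when it is done.

```bash
mkdir -p pics
cat > h.py <<'E'
from rig import *
import numpy as np, cv2
def snap(n,f):
    c=camera(n); cv2.imwrite('pics/'+f,cv2.cvtColor(c['img'],cv2.COLOR_RGB2BGR)); return c
def cloud(c):
    K=c['intrinsics'];k=c['k1'];h,w=c['range_z'].shape
    u,v=np.meshgrid(np.arange(w),np.arange(h))
    xd=(u-K[0,2])/K[0,0];yd=(v-K[1,2])/K[1,1]
    x,y=xd.copy(),yd.copy()
    for _ in range(20):
        s=1+k*(x*x+y*y); x=xd/s;y=yd/s
    z=c['range_z']
    P=np.stack([x*z,y*z,z,np.ones_like(z)],-1)
    W=P@np.linalg.inv(c['world_to_cam']).T
    W=W[...,:3]; W[z==0]=np.nan
    return W
E
python3 - <<'E'
from h import *
np.set_printoptions(precision=4,suppress=True)
for n in('scene','top'):
    c=snap(n,n+'0.png'); np.savez(n+'0.npz',W=cloud(c),img=c['img']); print(c['world_to_cam'],c['intrinsics'],c['k1'])
print(read_state())
E
```

```text
[[-0.0054  0.9999 -0.0144  0.0075]
 [ 0.7848 -0.0047 -0.6197 -0.4161]
 [-0.6197 -0.0147 -0.7847  1.6473]
 [ 0.      0.      0.      1.    ]] [[441.1912   0.     280.1192]
 [  0.     441.1912 216.9466]
 [  0.       0.       1.    ]] -0.11110998324102823
[[-0.0185 -0.9998  0.0104 -0.0133]
 [-0.998   0.0179 -0.0609  0.5826]
 [ 0.0607 -0.0115 -0.9981  1.4033]
 [ 0.      0.      0.      1.    ]] [[434.8153   0.     284.8456]
 [  0.     434.8153 206.9335]
 [  0.       0.       1.    ]] 0.01874789394879972
{'time': 0.1, 'joint_pos': array([-1.2875,  0.4941,  1.3461,  0.    ,  1.3025, -0.0955]), 'joint_vel': array([ 0.0013, -0.0026, -0.0023,  0.0002,  0.0002,  0.0012]), 'tau': array([  0.0035, -88.0234, -38.2545,   0.0707,   0.0482,  -0.    ]), 'tcp_pos': array([ 0.231 , -0.5804,  0.2134]), 'tcp_rot': array([[ 0.3698, -0.9291, -0.0003],
       [-0.9291, -0.3698,  0.0011],
       [-0.0011, -0.0001, -1.    ]]), 'wrist_force': array([ 0.4916, -0.3619, -0.1151]), 'wrist_torque': array([-0.0059,  0.0171,  0.0254]), 'finger_gap': 1.003411312617226}
```

View pics/scene0.png

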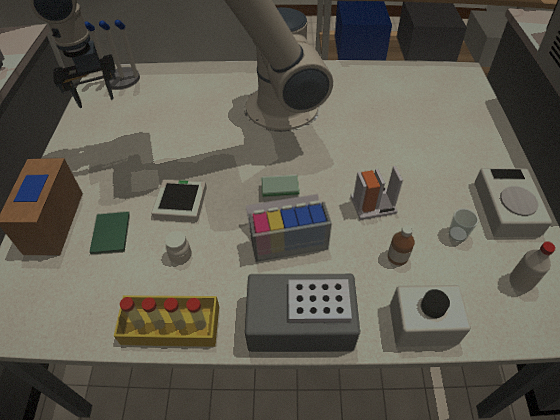

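View pics/top0.png

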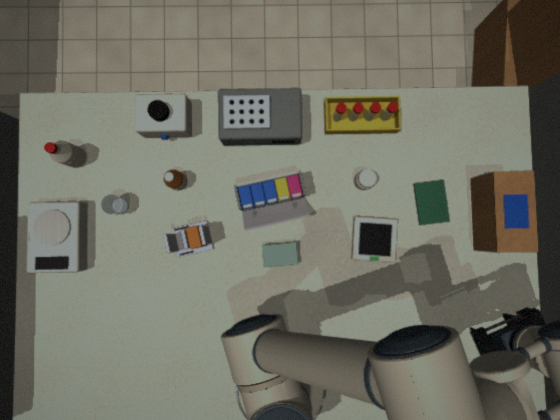

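Top view: row blue×3 (x≈243–270, y≈190), yellow (284,188), pink (296,185); scanner (375,240); carrier (188,238) with orange at right half; tip box (281,254). Now I'll measure.

```bash
cat > m.py <<'E'
import numpy as np,cv2
np.set_printoptions(precision=4,suppress=True)
def rect(P,name):
    (c,s,a)=cv2.minAreaRect((P[:,:2]*1000).astype(np.float32)); print(name,len(P),np.array(c),np.array(s),'ang',round(a,2),'z',np.round(np.nanpercentile(P[:,2],[5,50,95])*1000,1))
for n in('top','scene'):
    d=np.load(n+'0.npz');W=d['W'];img=d['img'];hsv=cv2.cvtColor(img,cv2.COLOR_RGB2HSV)
    H,S,V=[hsv[...,i].astype(int) for i in range(3)]
    X,Y,Z=W[...,0],W[...,1],W[...,2]
    R=(X>0.35)&(X<0.75)
    print(n)
    reg=R&(Y>-0.15)&(Y<0.2)&(X>.45)
    rect(W[reg&(Z>.112)&(Z<.127)&(H>105)&(H<128)&(S>120)],'blue tops')
    rect(W[reg&(Z>.112)&(Z<.127)&(H>20)&(H<32)&(S>100)],'yellow')
    rect(W[reg&(Z>.112)&(Z<.127)&(H>155)&(H<175)&(S>100)],'pink')
    rect(W[reg&(Z>.112)&(Z<.127)&(S>100)],'alltops')
    rect(W[reg&(Z>.124)&(Z<.135)],'ridge')
    rect(W[R&(Y<-.12)&(Y>-.35)&(Z>.022)&(Z<.04)&(V<70)],'window')
    rect(W[R&(Y<-.12)&(Y>-.35)&(Z>.022)&(Z<.04)&(X<.52)],'scanner')
    rect(W[R&(Y>.12)&(Y<.35)&(Z>.11)&(Z<.14)&(X<.56)],'carrier hi')
    rect(W[R&(Y>.12)&(Y<.35)&(Z>.11)&(Z<.14)&(H<18)&(S>120)&(X<.56)],'orange')
    rect(W[R&(Y>.12)&(Y<.35)&(Z>.006)&(Z<.022)&(X<.56)],'base')
    rect(W[R&(Y>-.1)&(Y<.12)&(Z>.03)&(Z<.05)&(X<.47)],'tipbox')
E
python3 m.py
python3 - <<'E'
import cv2
a=cv2.imread('pics/top0.png')[150:280,140:420];cv2.imwrite('pics/t1.png',cv2.resize(a,None,fx=2.8,fy=2.8))
a=cv2.imread('pics/scene0.png')[150:280,140:430];cv2.imwrite('pics/s1.png',cv2.resize(a,None,fx=2.7,fy=2.7))
E
```

```text
top
blue tops 615 [618.7114  60.3373] [ 62.5925 110.6678] ang 11.98 z [118.4 122.6 126.1]
yellow 210 [634.1317 -14.3259] [63.9452 35.5243] ang 11.58 z [118.4 122.7 126.4]
pink 204 [643.6122 -51.2052] [59.8367 34.9836] ang 11.14 z [117.2 122.5 126.2]
alltops 1057 [626.2078  22.8458] [ 64.0815 187.1281] ang 11.98 z [118.1 122.6 126.2]
ridge 576 [631.8201  24.2125] [ 76.7812 208.0759] ang 11.42 z [124.2 125.8 131.5]
window 847 [ 473.1573 -307.7898] [ 92.5882 100.3914] ang 85.28 z [26.6 31.4 36.3]
scanner 1216 [ 458.5002 -294.378 ] [112.9038 119.2821] ang 88.93 z [26.  31.1 35.8]
carrier hi 554 [486.7134 281.2682] [ 65.736  119.0542] ang 12.48 z [115.7 126.2 133.9]
orange 256 [492.0901 254.2866] [64.5108 36.6878] ang 11.67 z [120.2 124.9 129. ]
base 612 [454.8049 235.2809] [228.9316 207.3394] ang 89.9 z [ 6.3 13.2 20.2]
tipbox 779 [431.1698  -3.6102] [ 71.6104 111.6448] ang 4.16 z [35.3 40.6 45.8]
scene
blue tops 695 [620.3846  58.2124] [ 63.6243 110.3109] ang 11.29 z [120.  123.5 125.8]
yellow 248 [635.6124 -15.9393] [64.7091 34.7318] ang 10.67 z [119.9 123.5 126.1]
pink 243 [644.2984 -52.6466] [63.571  34.7854] ang 11.96 z [120.3 123.5 126.1]
alltops 1238 [629.0519  21.5555] [ 66.8759 186.0387] ang 11.3 z [119.8 123.5 126. ]
ridge 839 [629.2966  21.7334] [ 85.0239 208.0028] ang 11.21 z [124.1 125.3 131.2]
window 719 [ 542.4585 -294.8754] [110.1166 251.6934] ang 89.95 z [27.5 31.1 34.6]
scanner 973 [ 463.0925 -296.9765] [110.4645 118.6066] ang 85.78 z [27.2 30.9 34.3]
carrier hi 579 [489.5154 277.928 ] [ 67.2743 120.2035] ang 9.96 z [112.6 124.5 131.9]
orange 245 [493.3039 254.8377] [67.3289 40.4965] ang 11.17 z [114.6 124.1 127.2]
base 497 [452.0236 232.2007] [192.1657 223.5845] ang 2.28 z [ 6.8 14.2 20.2]
tipbox 700 [431.5374  -5.1609] [ 75.1082 112.0855] ang 4.74 z [33.9 41.6 45.1]
```

View pics/t1.png

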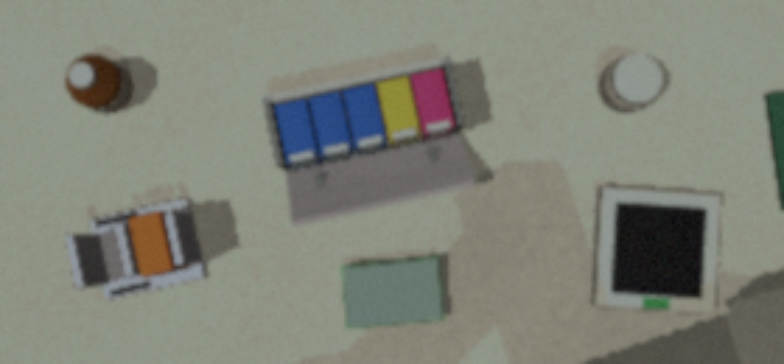

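View pics/s1.png

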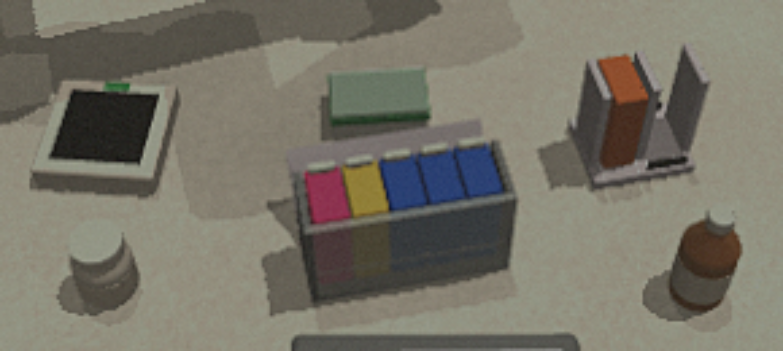

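```bash
cat >> h.py <<'E'
def plane(c,z,uv=None):
    K=c['intrinsics'];k=c['k1'];h,w=c['range_z'].shape
    if uv is None:
        u,v=np.meshgrid(np.arange(w),np.arange(h)); uv=np.stack([u,v],-1)
    uv=np.asarray(uv,float)
    xd=(uv[...,0]-K[0,2])/K[0,0];yd=(uv[...,1]-K[1,2])/K[1,1]
    x,y=xd.copy(),yd.copy()
    for _ in range(20):
        s=1+k*(x*x+y*y); x=xd/s;y=yd/s
    M=np.linalg.inv(c['world_to_cam']);o=M[:3,3]
    d=np.stack([x,y,np.ones_like(x)],-1)@M[:3,:3].T
    return o+d*((z-o[2])/d[...,2])[...,None]
E
cat > m2.py <<'E'
from h import *
import sys
np.set_printoptions(precision=2,suppress=True)
def rep(W,m,name):
    m=m.astype(np.uint8); n,l,st,ce=cv2.connectedComponentsWithStats(m)
    i=1+np.argmax(st[1:,4]); P=W[l==i][:,:2]*1000
    r=cv2.minAreaRect(P.astype(np.float32))
    C=np.cov(P.T);w,v=np.linalg.eigh(C);ax=v[:,1];ang=np.degrees(np.arctan2(ax[1],ax[0]))%180
    print(name,len(P),'cen',P.mean(0),'rect',np.array(r[0]),np.array(r[1]),round(r[2],2),'pca ang',round(ang,2),'ext',np.sqrt(12*w[::-1]))
for n in('top','scene'):
    c=camera(n);img=c['img'];hsv=cv2.cvtColor(img,cv2.COLOR_RGB2HSV)
    H,S,V=[hsv[...,i].astype(int) for i in range(3)]
    Wd=cloud(c);Zd=Wd[...,2]
    print(n)
    W=plane(c,.122);X,Y=W[...,0],W[...,1];reg=(X>.5)&(X<.75)&(Y>-.12)&(Y<.17)&(Zd>.112)
    bl=reg&(H>105)&(H<128)&(S>120);ye=reg&(H>20)&(H<32)&(S>100);pk=reg&(H>155)&(H<178)&(S>100)
    rep(W,cv2.morphologyEx(bl.astype(np.uint8),cv2.MORPH_CLOSE,np.ones((3,3))),'blue');rep(W,ye,'yellow');rep(W,pk,'pink')
    rep(W,cv2.morphologyEx((bl|ye|pk).astype(np.uint8),cv2.MORPH_CLOSE,np.ones((3,3))),'all')
    W=plane(c,.03);X,Y=W[...,0],W[...,1];reg=(X>.36)&(X<.6)&(Y>-.4)&(Y<-.17)&(Zd<.045)
    rep(W,reg&(X>.4)&(X<.54)&(V<60)&(Y>-.3),'window')
    W=plane(c,.124);X,Y=W[...,0],W[...,1];reg=(X>.36)&(X<.6)&(Y>.15)&(Y<.4)&(Zd>.115)
    rep(W,reg&(H<18)&(S>120),'orange')
    W=plane(c,.130);rep(W,cv2.morphologyEx((reg&(Zd>.12)).astype(np.uint8),cv2.MORPH_CLOSE,np.ones((9,9))),'carrier hi')
    W=plane(c,.129);X,Y=W[...,0],W[...,1];reg=(X>.5)&(X<.75)&(Y>-.12)&(Y<.17)&(Zd>.118)&(S<90)&(V>135)
    nn,l,st,ce=cv2.connectedComponentsWithStats(reg.astype(np.uint8))
    for i in range(1,nn):
        if st[i,4]>8: print('ridge?',st[i,4],W[l==i].mean(0)*1000)
    W=plane(c,.04);X,Y=W[...,0],W[...,1]
    rep(W,(X>.36)&(X<.5)&(Y>-.1)&(Y<.1)&(H>50)&(H<90)&(S>35)&(Zd>.03),'tipbox')
E
python3 m2.py
```

```text
top
blue 675 cen [621.37  61.06] rect [617.42  60.11] [ 64.86 110.63] 11.18 pca ang 102.13 ext [110.45  56.68]
yellow 223 cen [636.69 -13.73] rect [634.   -14.24] [63.79 35.25] 11.48 pca ang 11.12 ext [59.21 36.52]
pink 217 cen [644.23 -50.72] rect [641.92 -51.15] [62.5  34.97] 11.39 pca ang 11.68 ext [57.89 36.03]
all 1152 cen [629.08  23.11] rect [625.36  22.78] [ 65.27 186.62] 12.09 pca ang 101.63 ext [187.2   57.52]
window 359 cen [ 472.98 -281.32] rect [ 474.98 -280.76] [38.74 99.85] 88.21 pca ang 178.56 ext [100.2  37.9]
orange 254 cen [491.5  254.08] rect [492.14 254.16] [64.54 36.27] 11.7 pca ang 14.1 ext [63.24 36.38]
carrier hi 462 cen [492.17 253.85] rect [492.46 253.84] [65.33 65.32] 12.56 pca ang 131.65 ext [64.77 62.37]
ridge? 148 [665.98  29.49 129.  ]
ridge? 18 [613.66 -55.84 129.  ]
ridge? 17 [605.74 -19.05 129.  ]
ridge? 19 [598.4   17.41 129.  ]
ridge? 13 [591.04  54.01 129.  ]
ridge? 15 [583.34  91.15 129.  ]
tipbox 638 cen [431.39  -3.67] rect [431.46  -3.69] [ 71.25 111.18] 4.35 pca ang 94.66 ext [111.14  72.61]
scene
blue 737 cen [621.88  57.26] rect [619.76  5
[... 270 characters left out ...]
ll 1278 cen [629.72  18.72] rect [627.41  20.51] [ 64.77 186.96] 11.48 pca ang 101.49 ext [186.74  60.57]
window 297 cen [ 473.39 -281.44] rect [ 474.87 -282.44] [ 39.19 100.43] 86.38 pca ang 177.5 ext [100.56  37.11]
orange 232 cen [497.43 252.53] rect [496.56 252.91] [72.12 38.19] 7.41 pca ang 9.69 ext [72.09 35.53]
carrier hi 418 cen [499.35 250.39] rect [498.76 251.1 ] [69.25 68.89] 12.54 pca ang 138.87 ext [69.3  65.58]
ridge? 20 [580.05  90.1  129.  ]
ridge? 16 [587.36  53.15 129.  ]
ridge? 17 [594.96  15.33 129.  ]
ridge? 17 [602.43 -22.87 129.  ]
ridge? 18 [609.96 -59.48 129.  ]
tipbox 334 cen [438.04  -4.29] rect [437.47  -6.08] [ 73.54 108.83] 3.93 pca ang 91.25 ext [111.47  77.62]
```

```bash
cat > go.py <<'E'
# usage: go.py X Y Z(mm) ANG(deg, world angle of tool x)
from rig import *
import numpy as np,sys
s=read_state();R=s['tcp_rot'];t=np.array([float(v) for v in sys.argv[1:4]])/1000
d=R.T@(t-s['tcp_pos'])*1000
a=np.arctan2(R[1,0],R[0,0]);r=-(np.radians(float(sys.argv[4]))-a);r=(r+np.pi/2)%np.pi-np.pi/2
print('shift',d.round(1),'roll',round(r,3),'dist',round(np.linalg.norm(d)),'t',round(s['time'],2),'F',s['wrist_force'].round(2),'pos',(s['tcp_pos']*1000).round(1),'ang',round(np.degrees(a),1),'gap',round(s['finger_gap']*91,1),'q6',s['joint_pos'][5].round(2))
E
python3 go.py 640.3 25.3 160 11.5
```

```text
shift [-411.5 -604.2   53.9] roll -1.393 dist 733 t 0.2 F [-0.08  0.55  0.5 ] pos [ 231.1 -580.5  213.6] ang -68.3 gap 90.9 q6 -0.1
```

```bash
python3 -m pendant '{"fingers":[0.1,0.1,0.1,0.1,0.1],"translation":[[-411,-604,0],[-411,-604,0],[-411,-604,0],[-411,-604,0],[-411,-604,0]],"roll":[-1.393,-1.393,-1.393,-1.393,-1.393]}' 20; python3 go.py 640.3 25.3 160 11.5
```

```text
time: 0.82
tcp_pos: [0.4069, -0.3201, 0.214]
tcp_rot: [[0.969, -0.246, 0.0], [-0.246, -0.969, 0.0], [0.0, -0.0, -1.0]]
wrist_force: [1.2, -0.9, -0.5]
finger_gap: 0.551
shift [ 141.2 -392.2   54.2] roll -0.449 dist 420 t 0.82 F [ 1.17 -0.89 -0.48] pos [ 406.9 -320.1  214. ] ang -14.2 gap 50.2 q6 -0.53
```

```bash
python3 -m pendant '{"fingers":[0.1,0.1,0.1,0.1,0.1],"translation":[[141,-392,0],[141,-392,0],[141,-392,0],[141,-392,0],[141,-392,0]],"roll":[-0.449,-0.449,-0.449,-0.449,-0.449]}' 20; python3 go.py 640.3 25.3 160 11.5
```

```text
time: 1.45
tcp_pos: [0.5817, -0.0607, 0.2141]
tcp_rot: [[0.98, 0.199, 0.0], [0.199, -0.98, 0.0], [0.0, -0.0, -1.0]]
wrist_force: [0.3, -0.3, -0.8]
finger_gap: 0.552
shift [ 74.5 -72.6  54.2] roll -0.0 dist 117 t 1.45 F [ 0.26 -0.28 -0.8 ] pos [581.7 -60.7 214.1] ang 11.5 gap 50.2 q6 -0.41
```

```bash
cat > feel.py <<'E'
from rig import *
import numpy as np,sys
n=int(sys.argv[1]) if len(sys.argv)>1 else 8
x=np.array([np.cos(np.radians(11.5)),np.sin(np.radians(11.5)),0]);y=np.array([-x[1],x[0],0])
F=[]
for i in range(n):
    s=read_state();F.append(s['wrist_force'])
    camera('top')
F=np.array(F);m=F.mean(0)
print('Fx_r %.2f Fy_r %.2f Fz %.2f  sd %.2f'%(m@x,m@y,m[2],(F@x).std()),'t',round(s['time'],2),(s['tcp_pos']*1000).round(1),'gap',round(s['finger_gap']*91,1))
E
python3 -m pendant '{"fingers":[0.1,0.1,0.1,0.1],"translation":[[74.5,-72.6,0],[74.5,-72.6,40],[74.5,-72.6,64],[74.5,-72.6,64]],"roll":[0,0,0,0]}' 20; python3 feel.py 8;python3 go.py 640.3 25.3 124.5 11.5
```

```text
time: 1.95
tcp_pos: [0.639, 0.0257, 0.1483]
tcp_rot: [[0.98, 0.2, -0.004], [0.2, -0.98, 0.0], [-0.003, -0.001, -1.0]]
wrist_force: [-0.1, -0.2, -0.2]
finger_gap: 0.552
Fx_r -0.10 Fy_r -0.15 Fz 0.39  sd 0.51 t 2.3 [640.6  24.9 151.2] gap 49.8
shift [-0.2 -0.4 26.5] roll -0.001 dist 27 t 2.35 F [-0.55  1.15 -0.53] pos [640.5  24.9 151. ] ang 11.5 gap 50.1 q6 -0.25
```

```bash
python3 -m pendant '{"fingers":[0.1,0.1,0.1],"translation":[[0,0,20],[0,0,26.5],[0,0,26.5]],"roll":[0,0,0]}' 20
python3 - <<'E'
from h import *
snap('top','t2.png');a=cv2.imread('pics/t2.png')[140:240,210:330];cv2.imwrite('pics/t2c.png',cv2.resize(a,None,fx=6,fy=6))
snap('scene','s2.png');a=cv2.imread('pics/s2.png')[150:280,220:360];cv2.imwrite('pics/s2c.png',cv2.resize(a,None,fx=4.5,fy=4.5))
E
python3 feel.py 2
```

```text
time: 2.72
tcp_pos: [0.6404, 0.0249, 0.1244]
tcp_rot: [[0.98, 0.199, 0.001], [0.199, -0.98, 0.0], [0.001, -0.0, -1.0]]
wrist_force: [-0.1, -0.4, -0.8]
finger_gap: 0.549
Fx_r 0.19 Fy_r 0.30 Fz 0.41  sd 0.05 t 2.88 [640.9  24.9 125.2] gap 50.2
```

View pics/s2c.png

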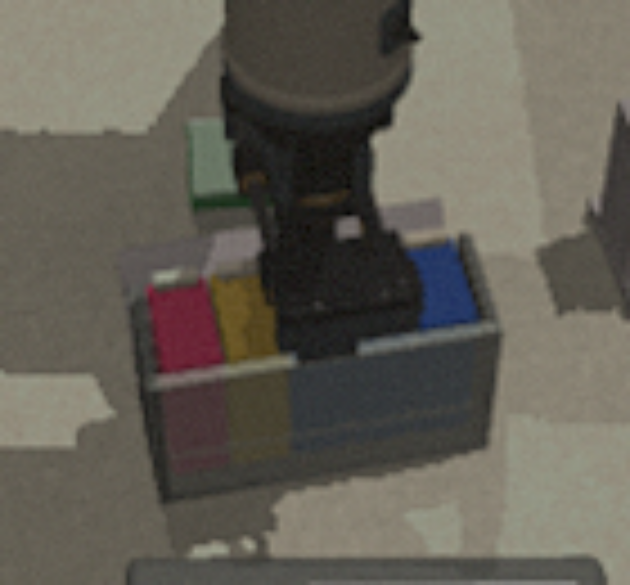

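View pics/t2c.png

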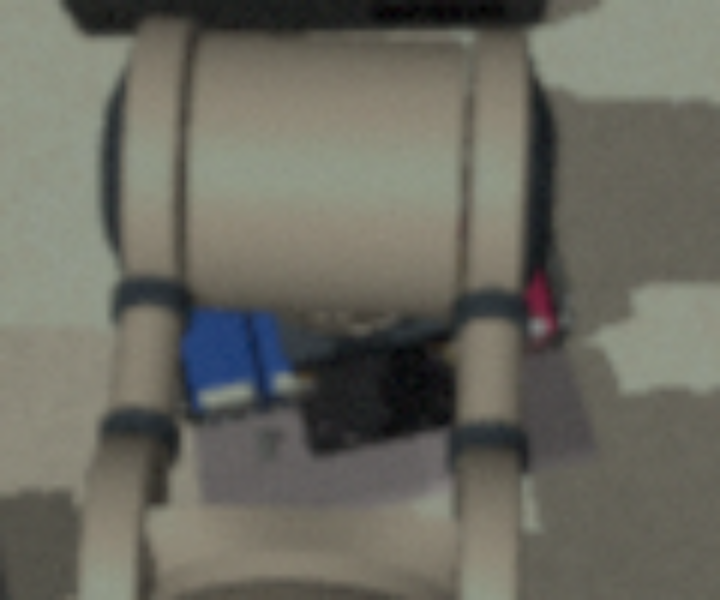

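The gripper hovers over the third blue (c), fingers above tops; nothing else displaced. Pull and feel.

```bash
python3 -m pendant '{"fingers":[0.1,0.1,0.1,0.1],"translation":[[-3,0,0],[-6,0,0],[-10,0,0],[-10,0,0]],"roll":[0,0,0,0]}' 20; python3 feel.py 10
```

```text
time: 3.42
tcp_pos: [0.6309, 0.0229, 0.1253]
tcp_rot: [[0.98, 0.199, 0.002], [0.199, -0.98, 0.0], [0.002, 0.0, -1.0]]
wrist_force: [0.8, 0.3, 2.1]
finger_gap: 0.549
Fx_r 0.65 Fy_r 0.01 Fz 1.34  sd 0.45 t 3.88 [631.2  22.9 125.1] gap 50.1
```

```bash
python3 -m pendant '{"fingers":[0.1,0.1,0.1],"translation":[[-3,0,0],[-6,0,0],[-6,0,0]],"roll":[0,0,0]}' 20; python3 feel.py 10;  python3 - <<'E'
from h import *
snap('scene','s3.png');a=cv2.imread('pics/s3.png')[150:280,220:360];cv2.imwrite('pics/s3c.png',cv2.resize(a,None,fx=4.5,fy=4.5))
E
```

```text
time: 4.3
tcp_pos: [0.6249, 0.0217, 0.1251]
tcp_rot: [[0.98, 0.199, 0.002], [0.199, -0.98, 0.0], [0.002, 0.0, -1.0]]
wrist_force: [0.0, -0.1, 1.3]
finger_gap: 0.55
Fx_r 0.72 Fy_r 0.09 Fz 0.54  sd 0.56 t 4.75 [625.3  21.8 125.1] gap 50.2
```

View pics/s3c.png

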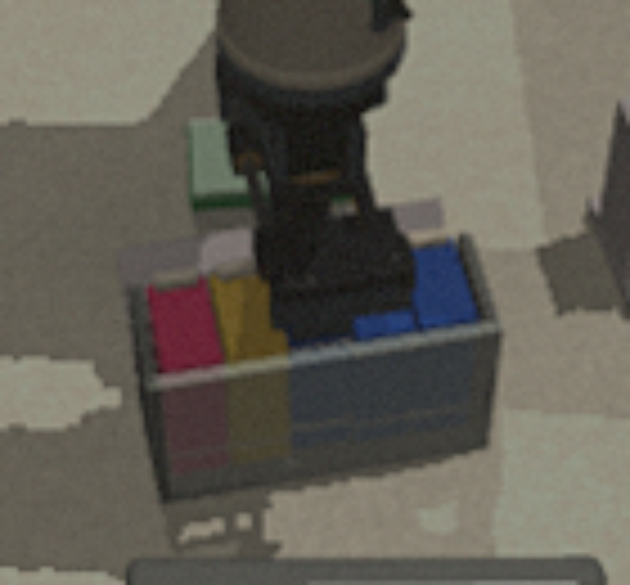

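Pull ≈0.7 N: c is empty. Let it back and go to b.

```bash
python3 -m pendant '{"fingers":[0.1,0.1,0.1,0.1,0.1],"translation":[[4,0,0],[8,0,0],[12,0,0],[16,0,0],[16,0,0]],"roll":[0,0,0,0,0]}' 20;python3 -m pendant '{"fingers":[0.1,0.1,0.1,0.1,0.1],"translation":[[0,0,-12],[0,-19,-18],[0,-38,-12],[0,-38,0.5],[0,-38,0.5]],"roll":[0,0,0,0,0]}' 20; python3 go.py 632.7 62.5 124.5 11.5
python3 - <<'E'
from h import *
snap('top','t4.png');a=cv2.imread('pics/t4.png')[140:240,210:330];cv2.imwrite('pics/t4c.png',cv2.resize(a,None,fx=6,fy=6))
snap('scene','s4.png');a=cv2.imread('pics/s4.png')[150:280,220:360];cv2.imwrite('pics/s4c.png',cv2.resize(a,None,fx=4.5,fy=4.5))
E
```

```text
time: 5.48
tcp_pos: [0.6413, 0.025, 0.125]
tcp_rot: [[0.98, 0.199, 0.003], [0.199, -0.98, 0.0], [0.003, 0.0, -1.0]]
wrist_force: [-0.3, -0.2, 0.4]
finger_gap: 0.55
time: 6.1
tcp_pos: [0.6329, 0.0627, 0.1231]
tcp_rot: [[0.98, 0.2, 0.0], [0.2, -0.98, 0.0], [0.001, -0.0, -1.0]]
wrist_force: [-0.1, -1.3, 0.8]
finger_gap: 0.549
shift [-0.2  0.1 -1.4] roll 0.0 dist 1 t 6.1 F [-0.08 -1.33  0.77] pos [632.9  62.7 123.1] ang 11.5 gap 49.9 q6 -0.2
```

View pics/s4c.png

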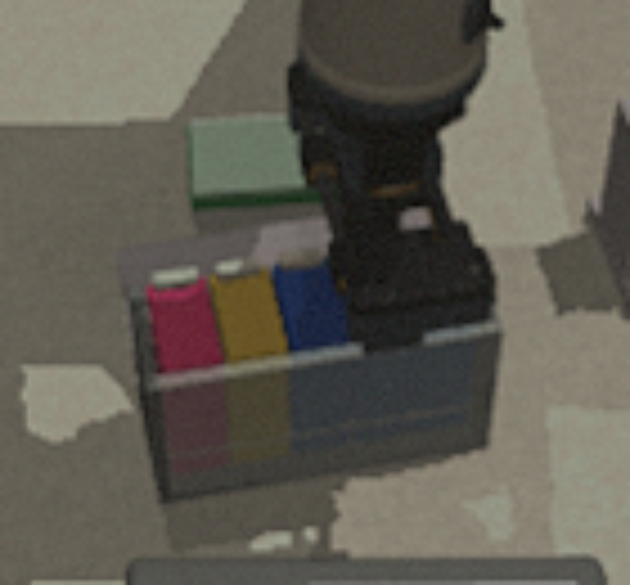

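c (blue at (310,310)) is back upright flush; gripper is now over b.

```bash
python3 -m pendant '{"fingers":[0.1,0.1,0.1,0.1],"translation":[[-4,0,0],[-8,0,0],[-12,0,0],[-12,0,0]],"roll":[0,0,0,0]}' 20; python3 feel.py 12
```

```text
time: 6.7
tcp_pos: [0.6216, 0.0595, 0.1242]
tcp_rot: [[0.98, 0.199, 0.002], [0.199, -0.98, -0.0], [0.002, 0.0, -1.0]]
wrist_force: [1.2, -0.1, -0.9]
finger_gap: 0.549
Fx_r 2.12 Fy_r -0.21 Fz 0.66  sd 0.47 t 7.25 [621.7  59.7 124. ] gap 50.0
```

b resists with 2.1 N: it is the ballasted one. Continue tipping it.

```bash
python3 -m pendant '{"fingers":[0.1,0.1,0.1,0.1,0.1],"translation":[[-7,0,0],[-14,0,0],[-21,0,0],[-28,0,0],[-32,0,0]],"roll":[0,0,0,0,0]}' 20; python3 feel.py 4;python3 - <<'E'
from h import *
snap('scene','s5.png');a=cv2.imread('pics/s5.png')[150:280,220:360];cv2.imwrite('pics/s5c.png',cv2.resize(a,None,fx=4.5,fy=4.5))
E
```

```text
time: 7.92
tcp_pos: [0.5896, 0.0532, 0.1239]
tcp_rot: [[0.98, 0.199, 0.001], [0.199, -0.98, -0.0], [0.001, 0.0, -1.0]]
wrist_force: [1.7, 0.4, 2.2]
finger_gap: 0.551
Fx_r 1.05 Fy_r -0.12 Fz 0.97  sd 0.46 t 8.07 [589.9  53.3 123.8] gap 50.1
```

View pics/s5c.png

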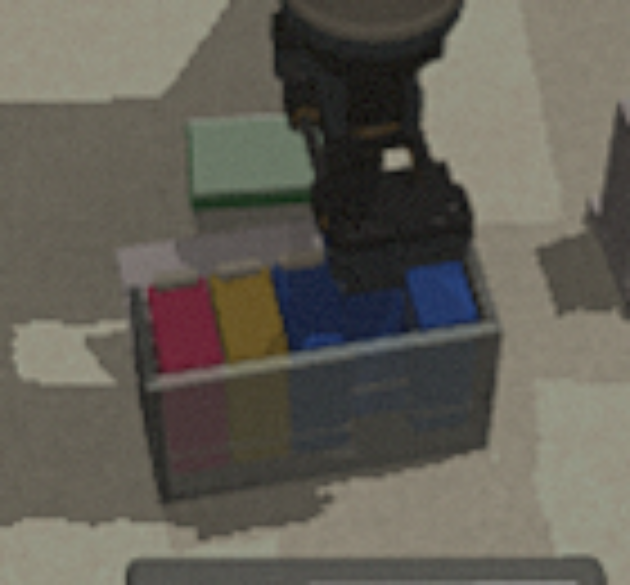

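The b cassette is leaning out (back pulled away from the wall around (375,320)). Continue over the balance.

```bash
python3 -m pendant '{"fingers":[0.1,0.1,0.1,0.1,0.1],"translation":[[-7,0,0],[-14,0,0],[-21,0,0],[-28,0,0],[-30,0,0]],"roll":[0,0,0,0,0]}' 20; python3 feel.py 4;python3 - <<'E'
from h import *
snap('scene','s6.png');a=cv2.imread('pics/s6.png')[150:280,220:360];cv2.imwrite('pics/s6c.png',cv2.resize(a,None,fx=4.5,fy=4.5))
snap('top','t6.png');a=cv2.imread('pics/t6.png')[140:240,210:330];cv2.imwrite('pics/t6c.png',cv2.resize(a,None,fx=6,fy=6))
E
```

```text
time: 8.8
tcp_pos: [0.5602, 0.0472, 0.1237]
tcp_rot: [[0.98, 0.199, 0.001], [0.199, -0.98, -0.0], [0.001, 0.0, -1.0]]
wrist_force: [0.4, 0.1, -1.0]
finger_gap: 0.554
Fx_r 0.37 Fy_r 0.02 Fz -0.95  sd 0.06 t 8.95 [560.9  47.3 123.8] gap 49.8
```

View pics/s6c.png

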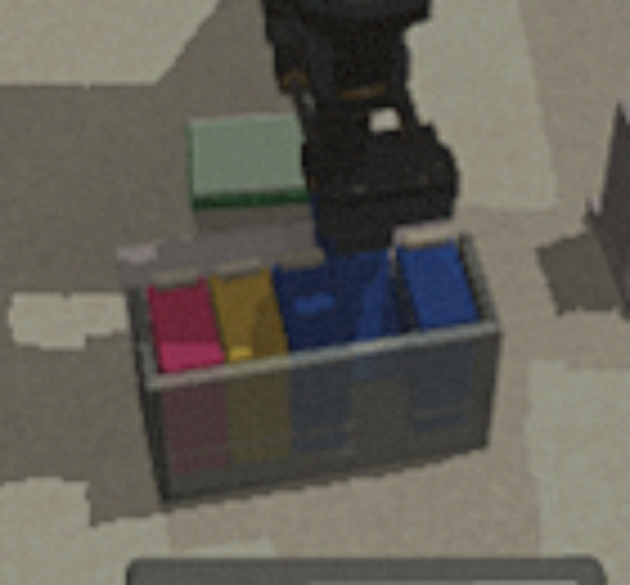

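View pics/t6c.png

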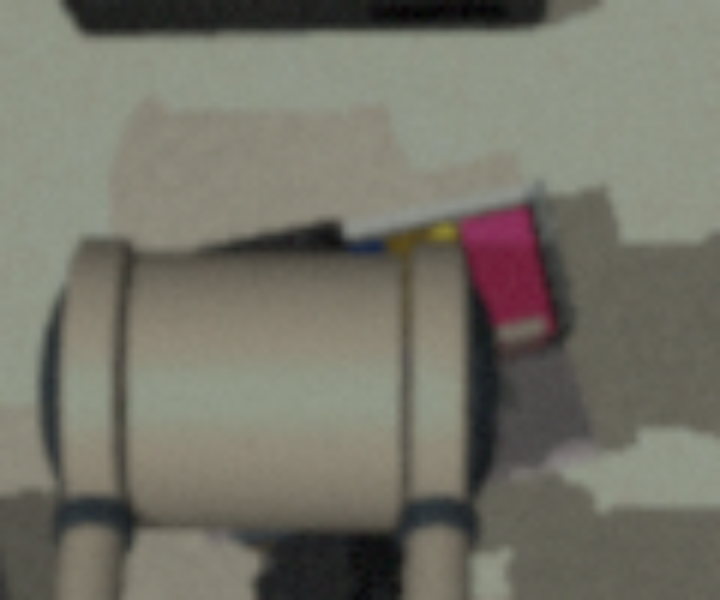

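Cassette b's back is away and force is nil, so it has fallen outward. Raise and look.

```bash
python3 -m pendant '{"fingers":[0.25,0.25,0.25,0.25,0.25],"translation":[[0,0,-60],[0,0,-120],[0,60,-130],[0,120,-130],[0,120,-130]],"roll":[0,0,0.18,0.36,0.54]}' 20
python3 - <<'E'
from h import *
snap('scene','s7.png');a=cv2.imread('pics/s7.png')[150:280,220:360];cv2.imwrite('pics/s7c.png',cv2.resize(a,None,fx=4.5,fy=4.5))
c=snap('top','t7.png');a=cv2.imread('pics/t7.png')[140:240,210:330];cv2.imwrite('pics/t7c.png',cv2.resize(a,None,fx=6,fy=6))
E
```

```text
time: 9.72
tcp_pos: [0.5855, -0.074, 0.2538]
tcp_rot: [[0.94, -0.342, 0.002], [-0.342, -0.94, -0.001], [0.002, 0.0, -1.0]]
wrist_force: [-0.7, 1.0, 0.2]
finger_gap: 0.622
```

View pics/s7c.png

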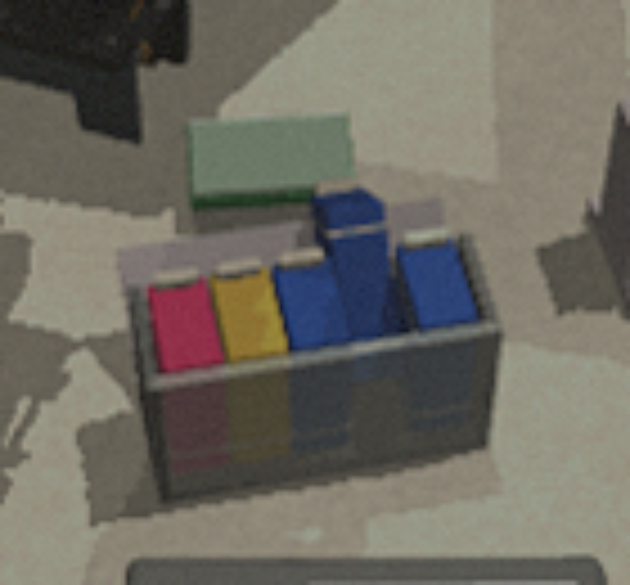

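View pics/t7c.png

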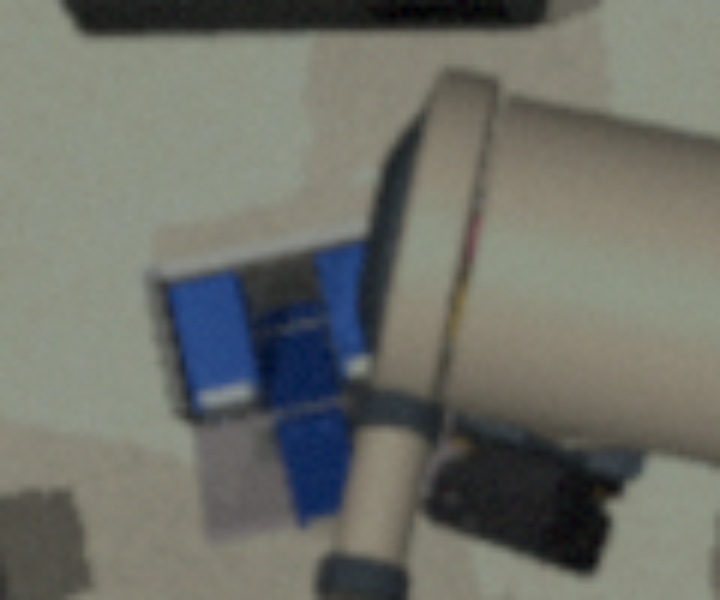

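b lies on the apron: its dark back edge runs (255–350, 320–410) to top at (320,520) in the crop; the others stand. Check its pose.

```bash
python3 - <<'E'
from h import *
c=camera('top')
o=np.array([592.8,15.6]);a=np.radians(11.5);x=np.array([np.cos(a),np.sin(a)]);y=np.array([-x[1],x[0]])
for uv in [(278/6+210,414/6+140),(342/6+210,402/6+140)]:
    p=plane(c,.1387,uv)[:2]*1000-o; print('back corner rack xy',p@x,p@y)
W=cloud(c)*1000;q=W[...,:2]-o
X,Y,Z=q@x,q@y,W[...,2]
m=(abs(Y-38)<12)&(X<-2)&(X>-95)&(Z>60)
for lo in range(-95,10,8):
    k=(abs(Y-38)<12)&(X>lo)&(X<lo+8)&(Z>20); print(lo+4,k.sum(),np.nanmedian(Z[k]) if k.any() else '')
E
python3 go.py 554.8 46.7 170 -78.5
```

```text
back corner rack xy -12.72392685726869 50.688852382197965
back corner rack xy -13.785582382782934 18.31763388768935
-91 6 638.0692328187522
-83 0 
-75 4 102.82689987132498
-67 10 104.55788387913734
-59 14 104.62186607482982
-51 18 111.9202529903759
-43 21 117.33347568615571
-35 23 124.37483220785151
-27 22 133.31075328461006
-19 20 137.33016049037994
-11 20 128.93026695097132
-3 18 120.3788993322853
5 20 110.12117726858528
13 19 102.37583356447134
shift [ -67.  -100.5   83.6] roll 1.033 dist 147 t 9.88 F [ 0.3   0.52 -0.28] pos [584.7 -70.3 253.6] ang -19.3 gap 56.8 q6 0.12
```

```bash
python3 -m pendant '{"fingers":[0.25,0.25,0.25,0.25,0.25],"translation":[[-67,-20,0],[-67,-60,30],[-67,-100,60],[-67,-100,83],[-67,-100,83]],"roll":[0.187,0.37,0.56,0.74,0.93]}' 20
python3 - <<'E'
from h import *
o=np.array([592.8,15.6]);a=np.radians(11.5);x=np.array([np.cos(a),np.sin(a)]);y=np.array([-x[1],x[0]])
import cv2
for f,n in(('s7','scene'),('t7','top')):
    c=camera(n);  # calibration
    c2=dict(c); img=cv2.cvtColor(cv2.imread(f'pics/{f}.png'),cv2.COLOR_BGR2RGB)
    hsv=cv2.cvtColor(img,cv2.COLOR_RGB2HSV);H,S=hsv[...,0].astype(int),hsv[...,1].astype(int)
    bl=(H>105)&(H<128)&(S>110)
    # line on back edge at known plane: slice back top corner z .1387 etc: ray-plane for top face (slope) at several heights
    for z,xr in((.1387,-21.6),(.125,-38),(.115,-50),(.105,-61.8)):
        p=plane(c,z)[...,:2]*1000-o;X,Y=p@x,p@y
        k=bl&(abs(X-xr)<3)&(abs(Y-38)<26); 
        if k.any(): print(n,z,k.sum(),'Y',np.percentile(Y[k],[1,99]).round(1),Y[k].mean().round(1))
E
python3 go.py 554.8 46.7 150 -78.5
```

```text
time: 10.5
tcp_pos: [0.5534, 0.0478, 0.1688]
tcp_rot: [[0.303, -0.953, -0.002], [-0.953, -0.303, 0.0], [-0.001, 0.002, -1.0]]
wrist_force: [0.7, 0.7, -0.0]
finger_gap: 0.625
scene 0.1387 23 Y [14.5 48.9] 33.5
scene 0.125 21 Y [17.1 47.5] 32.8
scene 0.115 15 Y [16.9 49.4] 33.8
scene 0.105 4 Y [18.7 47. ] 33.5
top 0.1387 25 Y [19.8 54.1] 36.9
top 0.125 20 Y [23.9 52. ] 38.0
top 0.115 17 Y [27.  52.1] 40.2
top 0.105 10 Y [36.3 52.2] 44.3
shift [ 0.6 -0.3 20.3] roll 0.108 dist 20 t 10.6 F [0.3  0.51 0.37] pos [554.3  47.2 170.3] ang -72.3 gap 56.9 q6 1.24
```

```bash
python3 go.py 555.1 45.2 76 -78.5; python3 -m pendant '{"fingers":[0.25,0.25,0.25,0.25,0.25],"translation":[[2,0,20],[2,0,20],[2,0,60],[2,0,94],[2,0,94]],"roll":[0.108,0.108,0.108,0.108,0.108]}' 5; python3 go.py 555.1 45.2 76 -78.5
python3 - <<'E'
from h import *
snap('scene','s8.png');a=cv2.imread('pics/s8.png')[150:280,220:360];cv2.imwrite('pics/s8c.png',cv2.resize(a,None,fx=4.5,fy=4.5))
E
```

```text
shift [ 2.2 -0.1 94.3] roll 0.108 dist 94 t 10.6 F [0.3  0.51 0.37] pos [554.3  47.2 170.3] ang -72.3 gap 56.9 q6 1.24
time: 11.22
tcp_pos: [0.5538, 0.0455, 0.0754]
tcp_rot: [[0.205, -0.979, -0.003], [-0.979, -0.205, 0.0], [-0.001, 0.003, -1.0]]
wrist_force: [0.0, 0.6, 0.4]
finger_gap: 0.623
shift [ 0.6 -1.2 -0.7] roll 0.006 dist 1 t 11.22 F [0.01 0.59 0.42] pos [553.8  45.5  75.4] ang -78.2 gap 56.7 q6 1.34
```

View pics/s8c.png

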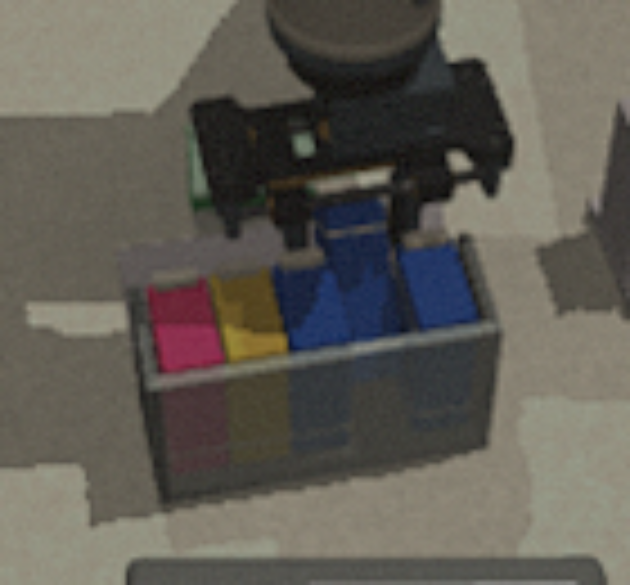

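Fingers straddle b (inner faces ≈(310) and (392), cassette 318–388). Close gently.

```bash
python3 -m pendant '{"fingers":[-0.1,-0.22,-0.3,-0.3],"translation":[[0,0,0],[0,0,0],[0,0,0],[0,0,0]],"roll":[0.006,0.006,0.006,0.006]}' 4; python3 feel.py 5
```

```text
time: 11.78
tcp_pos: [0.5555, 0.0456, 0.0776]
tcp_rot: [[0.198, -0.98, 0.001], [-0.98, -0.198, 0.0], [-0.0, -0.001, -1.0]]
wrist_force: [0.4, 2.5, 5.5]
finger_gap: 0.396
Fx_r 0.76 Fy_r 2.34 Fz 5.87  sd 0.25 t 11.97 [555.5  45.6  77.5] gap 35.8
```

```bash
python3 -m pendant '{"fingers":[-0.3,-0.3],"translation":[[-1,0,-1],[-1,0,-1]],"roll":[0,0]}' 4; python3 feel.py 5
```

```text
time: 12.28
tcp_pos: [0.5553, 0.0466, 0.0786]
tcp_rot: [[0.199, -0.98, 0.001], [-0.98, -0.199, 0.0], [-0.0, -0.001, -1.0]]
wrist_force: [0.8, -0.0, -1.0]
finger_gap: 0.398
Fx_r 0.30 Fy_r 0.42 Fz -0.56  sd 0.46 t 12.47 [555.2  46.6  78.6] gap 35.9
```

```bash
python3 -m pendant '{"fingers":[-0.4,-0.4,-0.4,-0.4,-0.4],"translation":[[0,0,0],[0,0,0],[0,0,-8],[0,0,-18],[0,0,-30]],"roll":[0,0,0,0,0]}' 25; python3 feel.py 3
python3 - <<'E'
from h import *
snap('scene','s9.png');a=cv2.imread('pics/s9.png')[150:280,220:360];cv2.imwrite('pics/s9c.png',cv2.resize(a,None,fx=4.5,fy=4.5))
E
```

```text
time: 13.15
tcp_pos: [0.5551, 0.0466, 0.1093]
tcp_rot: [[0.198, -0.98, 0.0], [-0.98, -0.198, 0.0], [-0.0, -0.001, -1.0]]
wrist_force: [0.6, 0.9, -7.7]
finger_gap: 0.389
Fx_r 1.16 Fy_r 0.34 Fz -7.08  sd 0.57 t 13.25 [556.1  46.6 110.2] gap 35.8
```

View pics/s9c.png

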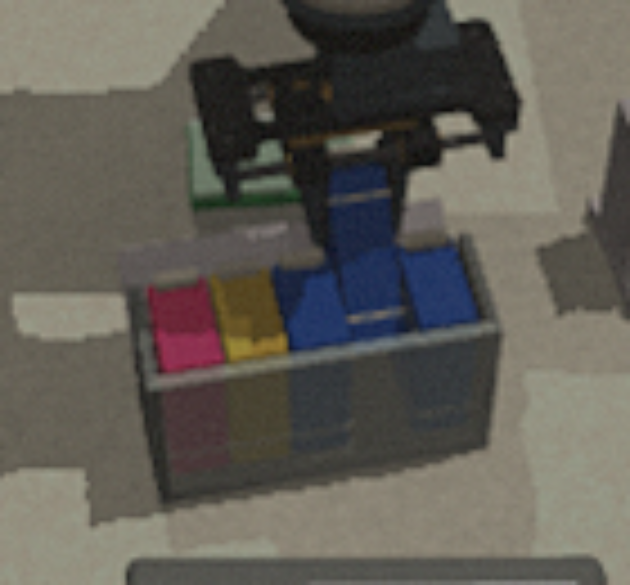

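Lifted off, still at ~40° tilt, between its neighbours. Keep raising; measure scanner better from the first pictures.

```bash
python3 -m pendant '{"fingers":[-0.4,-0.4,-0.4,-0.4,-0.4],"translation":[[0,0,-25],[0,0,-55],[0,0,-90],[0,0,-125],[0,0,-130]],"roll":[0,0,0,0,0]}' 25
python3 - <<'E'
from h import *
np.set_printoptions(precision=1,suppress=True)
for n in('top','scene'):
    c=camera(n);img=cv2.imread(f'pics/{n}0.png');V=img.max(2).astype(int)
    W=plane(c,.03);X,Y=W[...,0],W[...,1]
    m=((X>.39)&(X<.56)&(Y>-.36)&(Y<-.15)&(V<50)).astype(np.uint8)
    nn,l,st,ce=cv2.connectedComponentsWithStats(m);i=1+np.argmax(st[1:,4]);P=W[l==i][:,:2]*1000
    print(n,len(P),P.mean(0),cv2.minAreaRect(P.astype(np.float32)))
    m=((X>.36)&(X<.58)&(Y>-.36)&(Y<-.12)).astype(np.uint8)
    hsv=cv2.cvtColor(img,cv2.COLOR_BGR2HSV)
    w=((m>0)&(V>110)).astype(np.uint8)
    a=img[185:275,340:420] if n=='top' else img[165:235,135:220]
    cv2.imwrite(f'pics/w_{n}.png',cv2.resize(a,None,fx=6,fy=6))
E
```

```text
time: 13.98
tcp_pos: [0.5561, 0.0465, 0.2404]
tcp_rot: [[0.198, -0.98, 0.005], [-0.98, -0.198, 0.0], [0.001, -0.005, -1.0]]
wrist_force: [1.0, -0.1, -9.7]
finger_gap: 0.395
top 915 [ 472.3 -311.7] ((472.7546081542969, -311.76031494140625), (97.49942016601562, 99.37284088134766), 85.44075012207031)
scene 780 [ 471.9 -311.3] ((471.1854248046875, -313.6311340332031), (101.41885375976562, 100.52178192138672), 84.45197296142578)
```

View pics/w_top.png

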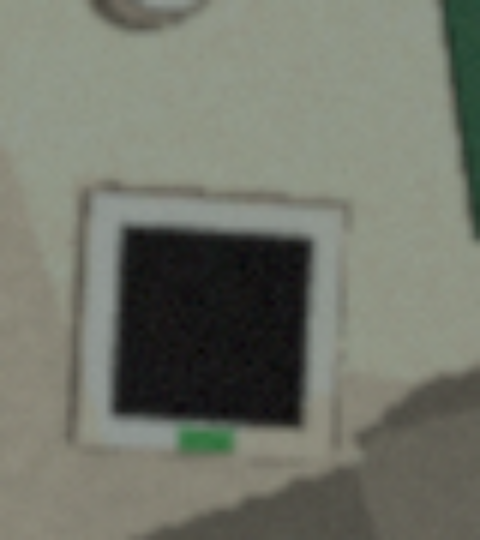

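Window (dark square) centre: (472.3, −311.5) from both cameras. Carry the cassette there.

```bash
python3 go.py 411.8 -323.8 240 -78.5; python3 feel.py 3
```

```text
shift [334.5 213.7  -2.1] roll -0.001 dist 397 t 14.07 F [-0.51  0.35 -9.1 ] pos [554.9  46.5 238.2] ang -78.6 gap 35.7 q6 1.35
Fx_r -0.46 Fy_r 0.64 Fz -8.62  sd 0.06 t 14.18 [554.3  46.5 237.1] gap 35.9
```

```bash
python3 -m pendant '{"fingers":[-0.4,-0.4,-0.4,-0.4,-0.4],"translation":[[20,12,0],[50,32,0],[85,54,0],[125,80,0],[165,105,0]],"roll":[0,0,0,0,0]}' 25;python3 -m pendant '{"fingers":[-0.4,-0.4,-0.4,-0.4,-0.4],"translation":[[40,26,0],[80,51,0],[115,73,0],[150,96,0],[168,107,0]],"roll":[0,0,0,0,0]}' 25; python3 go.py 411.8 -323.8 130 -78.5
python3 - <<'E'
from h import *
snap('scene','s10.png');a=cv2.imread('pics/s10.png')[60:260,90:330];cv2.imwrite('pics/s10c.png',cv2.resize(a,None,fx=3,fy=3))
E
```

```text
time: 14.85
tcp_pos: [0.483, -0.1371, 0.236]
tcp_rot: [[0.199, -0.98, -0.003], [-0.98, -0.199, 0.001], [-0.002, 0.003, -1.0]]
wrist_force: [0.9, -0.3, -8.1]
finger_gap: 0.395
time: 15.48
tcp_pos: [0.4103, -0.3245, 0.2349]
tcp_rot: [[0.197, -0.98, -0.004], [-0.98, -0.197, 0.002], [-0.003, 0.004, -1.0]]
wrist_force: [0.2, 0.4, -8.5]
finger_gap: 0.394
shift [-1.000e-01 -2.000e+00  1.049e+02] roll -0.002 dist 105 t 15.47 F [ 0.24  0.44 -8.48] pos [ 410.3 -324.5  234.9] ang -78.6 gap 35.8 q6 0.59
```

View pics/s10c.png

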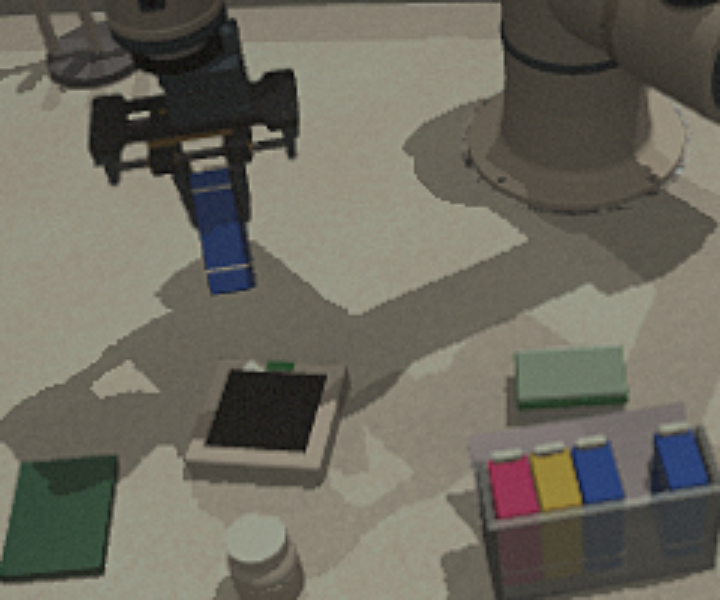

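Cassette hangs tilted in the gripper at (220,230); slot in rack empty, others upright. Measure its tilt and lowest edge.

```bash
cat > tilt.py <<'E'
from h import *
a=np.radians(11.5);x=np.array([np.cos(a),np.sin(a)]);y=np.array([-x[1],x[0]])
s=read_state();t=s['tcp_pos']*1000
c=camera('scene');hsv=cv2.cvtColor(c['img'],cv2.COLOR_RGB2HSV);H,S,V=[hsv[...,i].astype(int) for i in range(3)]
W=cloud(c)*1000;q=W[...,:2]-t[:2];X,Y,Z=q@x,q@y,W[...,2]-t[2]-19
k=(H>105)&(H<128)&(S>110)&(abs(Y)<25)&(abs(X)<110)&(abs(Z)<120)
print(k.sum(),'Y',np.percentile(Y[k],[2,98]).round(1))
for z in range(-110,60,10):
    m=k&(Z>=z)&(Z<z+10)
    if m.sum()>3: print(z+5,m.sum(),'X med',np.median(X[m]).round(1))
E
python3 tilt.py
```

```text
461 Y [-17.8  16.7]
-45 17 X med 76.1
-35 60 X med 73.7
-25 43 X med 63.7
-15 59 X med 57.3
-5 66 X med 48.1
5 56 X med 40.8
15 54 X med 32.4
25 50 X med 25.3
35 47 X med 13.9
45 7 X med 12.6
```

Tilt 40°, lowest edge as computed. Descend to just touch.

```bash
python3 -m pendant '{"fingers":[-0.4,-0.4,-0.4,-0.4,-0.4],"translation":[[0,-1,35],[0,-2,75],[0,-2,110],[0,-2,130],[0,-2,134]],"roll":[0,0,0,0,0]}' 25; python3 feel.py 4
```

```text
time: 16.2
tcp_pos: [0.4117, -0.3225, 0.0996]
tcp_rot: [[0.197, -0.98, -0.006], [-0.98, -0.197, 0.004], [-0.005, 0.005, -1.0]]
wrist_force: [0.1, 0.3, -8.0]
finger_gap: 0.392
Fx_r -0.02 Fy_r 0.19 Fz -8.09  sd 0.25 t 16.35 [ 412.6 -323.8  101.6] gap 35.7
```

```bash
python3 -m pendant '{"fingers":[-0.4,-0.4,-0.4],"translation":[[0,0,3],[0,0,5.5],[0,0,5.5]],"roll":[0,0,0]}' 20; python3 feel.py 4
```

```text
time: 16.77
tcp_pos: [0.4129, -0.3243, 0.0967]
tcp_rot: [[0.197, -0.98, -0.002], [-0.98, -0.197, 0.0], [-0.001, 0.002, -1.0]]
wrist_force: [-0.5, 0.4, 0.8]
finger_gap: 0.39
Fx_r -0.51 Fy_r 0.40 Fz 0.99  sd 0.17 t 16.93 [ 412.9 -324.3   96.7] gap 35.6
```

```bash
python3 -m pendant '{"fingers":[-0.4,-0.4,-0.4,-0.4,-0.4],"translation":[[0,0,1],[0,-7.6,-1.1],[0,-15.3,-2.6],[0,-15.3,-2.6],[0,-15.3,-2.6]],"roll":[0,0,0,0,0]}' 14; python3 feel.py 3; python3 tilt.py
```

```text
time: 17.6
tcp_pos: [0.4284, -0.3212, 0.0994]
tcp_rot: [[0.197, -0.98, -0.001], [-0.98, -0.197, 0.0], [-0.0, 0.001, -1.0]]
wrist_force: [2.3, 3.0, 4.0]
finger_gap: 0.396
Fx_r 2.55 Fy_r 2.39 Fz 4.44  sd 0.19 t 17.7 [ 428.2 -321.3   99.3] gap 35.7
390 Y [-17.1  15.1]
-55 9 X med 66.8
-45 44 X med 65.1
-35 19 X med 61.1
-25 45 X med 52.8
-15 38 X med 47.6
-5 48 X med 41.9
5 45 X med 34.2
15 54 X med 26.9
25 35 X med 22.6
35 46 X med 15.3
45 7 X med 13.7
```

```bash
python3 -m pendant '{"fingers":[-0.4,-0.4,-0.4,-0.4,-0.4],"translation":[[0,0,-0.7],[0,-6,-1.7],[0,-12,-2.4],[0,-20,-2.7],[0,-20,-2.7]],"roll":[0,0,0,0,0]}' 10; python3 feel.py 3; python3 tilt.py
```

```text
time: 18.42
tcp_pos: [0.4484, -0.3173, 0.1019]
tcp_rot: [[0.198, -0.98, -0.002], [-0.98, -0.198, -0.0], [-0.0, 0.002, -1.0]]
wrist_force: [-0.6, 0.3, -8.5]
finger_gap: 0.394
Fx_r -0.26 Fy_r 0.52 Fz -8.48  sd 0.49 t 18.52 [ 447.7 -317.2  101.8] gap 35.5
406 Y [-17.4  15.4]
-55 7 X med 66.4
-45 48 X med 64.6
-35 21 X med 61.0
-25 49 X med 52.7
-15 44 X med 46.2
-5 42 X med 40.6
5 45 X med 33.8
15 56 X med 27.8
25 34 X med 22.6
35 54 X med 14.9
45 5 X med 13.4
```

Held 2 mm above the window; loosen the grip so it swings plumb.

```bash
python3 -m pendant '{"fingers":[-0.4,-0.4],"translation":[[0,0,0],[0,0,0]],"roll":[0,0]}' 6; python3 feel.py 3; python3 tilt.py
```

```text
time: 18.88
tcp_pos: [0.4473, -0.3174, 0.102]
tcp_rot: [[0.197, -0.98, -0.002], [-0.98, -0.197, 0.0], [-0.001, 0.002, -1.0]]
wrist_force: [0.3, -0.5, -4.9]
finger_gap: 0.397
Fx_r -0.23 Fy_r -0.46 Fz -5.47  sd 0.48 t 18.98 [ 447.4 -317.4  102. ] gap 35.8
396 Y [-17.4  15.2]
-55 22 X med 65.1
-45 41 X med 60.2
-35 23 X med 52.7
-25 40 X med 50.0
-15 47 X med 43.4
-5 37 X med 37.4
5 51 X med 32.4
15 56 X med 25.5
25 33 X med 13.6
35 46 X med 15.3
```

```bash
python3 -m pendant '{"fingers":[-0.4,-0.4,-0.4,-0.4],"translation":[[0,-7,0],[0,-14,-0.4],[0,-22,-0.3],[0,-22,-0.3]],"roll":[0,0,0,0]}' 6; python3 feel.py 3; python3 tilt.py
```

```text
time: 19.58
tcp_pos: [0.4701, -0.3129, 0.1023]
tcp_rot: [[0.197, -0.98, -0.001], [-0.98, -0.197, 0.0], [-0.0, 0.001, -1.0]]
wrist_force: [1.7, 2.6, 0.5]
finger_gap: 0.393
Fx_r 2.40 Fy_r 1.52 Fz 0.20  sd 0.37 t 19.68 [ 469.5 -313.   102.3] gap 36.1
358 Y [-17.2  15. ]
-65 22 X med 48.5
-55 22 X med 47.6
-45 17 X med 41.4
-35 38 X med 39.8
-25 31 X med 37.4
-15 28 X med 34.2
-5 42 X med 30.8
5 30 X med 27.3
15 22 X med 26.2
25 75 X med 2.1
35 30 X med 17.1
```

```bash
python3 -m pendant '{"fingers":[-0.4,-0.4,-0.4,-0.4,-0.4],"translation":[[0,-6.5,1],[0,-13,2.6],[0,-19,4.5],[0,-25,6.8],[0,-25,7.5]],"roll":[0,0,0,0,0]}' 6; python3 feel.py 3; python3 tilt.py
```

```text
time: 20.4
tcp_pos: [0.4948, -0.3081, 0.0949]
tcp_rot: [[0.197, -0.98, -0.0], [-0.98, -0.197, -0.0], [0.0, 0.0, -1.0]]
wrist_force: [3.9, 5.9, 6.8]
finger_gap: 0.398
Fx_r 5.00 Fy_r 4.08 Fz 4.52  sd 0.07 t 20.5 [ 494.6 -308.    95. ] gap 35.9
310 Y [-17.5  15.1]
-75 16 X med 28.5
-65 12 X med 28.7
-55 11 X med 26.9
-45 15 X med 27.9
-35 18 X med 27.9
-25 20 X med 27.8
-15 21 X med 27.6
-5 22 X med 27.3
5 25 X med 27.3
15 8 X med 25.6
25 133 X med 10.2
35 6 X med 10.7
```

Upright (back edge vertical, X≈28 all along). It stands ~18 mm behind the window centre; lift a little and centre it.

```bash
python3 -m pendant '{"fingers":[-0.4,-0.4,-0.4,-0.4,-0.4],"translation":[[0,0,0],[0,0,0],[0,0,-6],[0,9,-6],[0,18,-6]],"roll":[0,0,0,0,0]}' 25; python3 feel.py 3; python3 tilt.py
```

```text
time: 21.22
tcp_pos: [0.4759, -0.3116, 0.1008]
tcp_rot: [[0.197, -0.98, -0.001], [-0.98, -0.197, 0.0], [-0.0, 0.001, -1.0]]
wrist_force: [0.6, -0.7, -8.2]
finger_gap: 0.394
Fx_r -0.65 Fy_r 0.46 Fz -8.32  sd 0.79 t 21.32 [ 475.4 -311.6  100.8] gap 35.9
281 Y [-17.2  14.8]
-75 10 X med 29.0
-65 15 X med 28.9
-55 12 X med 26.7
-45 11 X med 27.1
-35 23 X med 27.0
-25 16 X med 27.3
-15 17 X med 27.1
-5 17 X med 27.6
5 23 X med 26.7
15 5 X med 25.1
25 124 X med 10.3
35 6 X med 6.7
```

```bash
python3 -m pendant '{"fingers":[-0.4,-0.4,-0.4,-0.4],"translation":[[0,0,2],[0,0,5],[0,0,7],[0,0,7]],"roll":[0,0,0,0]}' 25; python3 feel.py 3; python3 go.py 472 -312 95 -78.5
```

```text
time: 21.92
tcp_pos: [0.4774, -0.3116, 0.0945]
tcp_rot: [[0.196, -0.981, 0.001], [-0.981, -0.196, -0.0], [0.0, -0.001, -1.0]]
wrist_force: [2.4, 5.2, 3.3]
finger_gap: 0.389
Fx_r 3.19 Fy_r 4.31 Fz 3.84  sd 0.34 t 22.02 [ 477.4 -311.6   94.6] gap 36.2
shift [-0.6  5.3 -0.5] roll -0.003 dist 5 t 22.07 F [2.55 3.9  3.09] pos [ 477.4 -311.6   94.5] ang -78.7 gap 35.9 q6 0.69
```

```bash
python3 -m pendant '{"fingers":[-0.2,-0.1,0.1,0.3,0.3],"translation":[[0,0,-0.5],[0,0,-0.5],[0,0,-0.5],[0,0,-0.5],[0,0,-0.5]],"roll":[0,0,0,0,0]}' 5; python3 feel.py 2;python3 -m pendant '{"fingers":[0.3,0.3,0.3,1,1],"translation":[[0,0,-30],[0,0,-80],[0,0,-120],[0,0,-120],[0,0,-120]],"roll":[0,0,0,0,0]}' 5
python3 - <<'E'
from h import *
snap('scene','s11.png');a=cv2.imread('pics/s11.png')[60:260,90:330];cv2.imwrite('pics/s11c.png',cv2.resize(a,None,fx=3,fy=3))
snap('top','t11.png');a=cv2.imread('pics/t11.png')[150:280,300:440];cv2.imwrite('pics/t11c.png',cv2.resize(a,None,fx=4.5,fy=4.5))
E
```

```text
time: 22.7
tcp_pos: [0.4774, -0.3116, 0.095]
tcp_rot: [[0.196, -0.981, 0.001], [-0.981, -0.196, -0.0], [0.0, -0.001, -1.0]]
wrist_force: [-0.0, 0.2, -0.3]
finger_gap: 0.65
Fx_r 0.23 Fy_r 0.12 Fz -0.16  sd 0.23 t 22.75 [ 477.4 -311.6   95. ] gap 59.0
time: 23.42
tcp_pos: [0.4769, -0.3113, 0.2144]
tcp_rot: [[0.196, -0.981, 0.0], [-0.981, -0.196, 0.0], [-0.0, -0.001, -1.0]]
wrist_force: [-0.6, -0.2, -0.0]
finger_gap: 0.841
```

View pics/s11c.png

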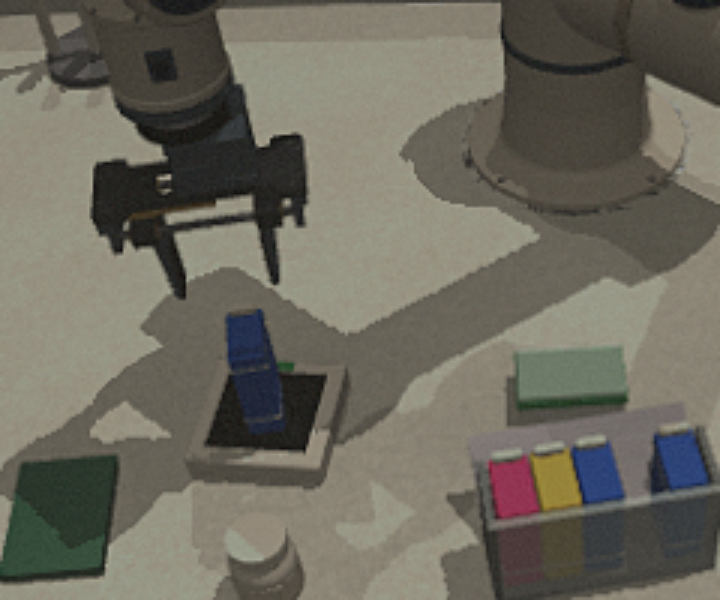

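View pics/t11c.png

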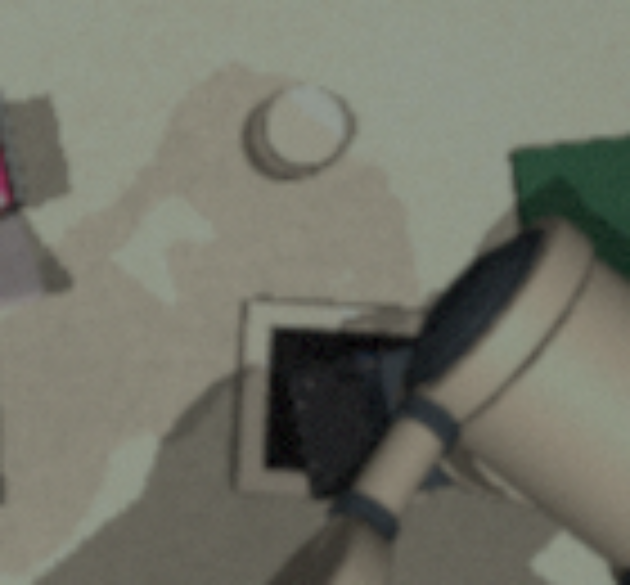

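Cassette stands upright on the window (scene crop (255,375)). Measure its centre for the regrip.

```bash
python3 - <<'E'
from h import *
a=np.radians(11.4);x=np.array([np.cos(a),np.sin(a)]);y=np.array([-x[1],x[0]]);t=np.array([477.4,-311.6])
c=camera('scene');hsv=cv2.cvtColor(c['img'],cv2.COLOR_RGB2HSV);H,S,V=[hsv[...,i].astype(int) for i in range(3)]
W=cloud(c)*1000;q=W[...,:2]-t;X,Y,Z=q@x,q@y,W[...,2]
k=(H>105)&(H<128)&(S>110)&(abs(Y)<28)&(abs(X)<60)
e=k&(Z>45)&(Z<128);print('back edge X',np.median(X[e]),e.sum(),'Y',np.percentile(Y[e],[3,97]))
f=k&(Z>133);print('top z',np.median(Z[f]),f.sum())
p=plane(c,.140)[...,:2]*1000-t;print('top face via plane X',np.percentile((p@x)[f],[2,98]),'Y',np.percentile((p@y)[f],[2,98]),(p@y)[f].mean())
E
python3 go.py 472.5 -312.6 214 11.4
```

```text
back edge X 26.56270349101894 109 Y [-15.37087239  15.98958271]
top z 140.69658881940572 189
top face via plane X [-30.83770181  32.64615637] Y [-16.65330519  15.48738731] -0.5962941812327266
shift [ 0.6  4.4 -0.2] roll 1.569 dist 4 t 23.57 F [-0.61 -0.13  0.2 ] pos [ 476.7 -311.2  213.8] ang -78.7 gap 87.9 q6 0.69
```

```bash
python3 -m pendant '{"fingers":[1,1,1,1,1],"translation":[[0,5,0],[0,5,0],[0,5,0],[0,5,0],[0,5,0]],"roll":[-1.572,-1.572,-1.572,-1.572,-1.572]}' 5;python3 -m pendant '{"fingers":[1,1,1,1,1],"translation":[[0,0,0],[0,0,0],[0,0,0],[0,0,0],[0,0,0]],"roll":[-0.64,-0.64,-0.64,-0.64,-0.64]}' 5; python3 go.py 471.5 -312.8 82 11.4
```

```text
time: 24.2
tcp_pos: [0.4715, -0.3119, 0.2128]
tcp_rot: [[0.909, -0.417, -0.001], [-0.417, -0.909, 0.002], [-0.002, -0.002, -1.0]]
wrist_force: [0.2, -0.8, -0.4]
finger_gap: 1.0
time: 24.82
tcp_pos: [0.4712, -0.3117, 0.212]
tcp_rot: [[0.978, 0.208, -0.002], [0.208, -0.978, 0.003], [-0.001, -0.003, -1.0]]
wrist_force: [-0.3, -0.1, 0.4]
finger_gap: 0.999
shift [  0.3   1.5 130. ] roll 0.011 dist 130 t 24.82 F [-0.27 -0.1   0.43] pos [ 471.2 -311.7  212. ] ang 12.0 gap 90.9 q6 -0.9
```

```bash
python3 -m pendant '{"fingers":[1,1,1,1,1],"translation":[[0,1.5,20],[0,1.5,60],[0,1.5,100],[0,1.5,130],[0,1.5,130]],"roll":[0.011,0.011,0.011,0.011,0.011]}' 5; python3 feel.py 1
python3 - <<'E'
from h import *
snap('scene','s12.png');a=cv2.imread('pics/s12.png')[100:230,110:250];cv2.imwrite('pics/s12c.png',cv2.resize(a,None,fx=4.5,fy=4.5))
E
python3 go.py 471.5 -312.8 82 11.4
```

```text
time: 25.45
tcp_pos: [0.47, -0.3117, 0.0801]
tcp_rot: [[0.981, 0.195, -0.006], [0.195, -0.981, 0.006], [-0.004, -0.007, -1.0]]
wrist_force: [0.8, 0.6, 0.6]
finger_gap: 1.0
Fx_r 0.87 Fy_r 0.45 Fz 0.63  sd 0.00 t 25.45 [ 470.  -311.7   80.1] gap 91.0
shift [ 0.  -0.1  0.6] roll -0.001 dist 1 t 25.55 F [ 0.17 -0.15  0.17] pos [ 471.5 -312.9   82.6] ang 11.3 gap 90.9 q6 -0.89
```

View pics/s12c.png

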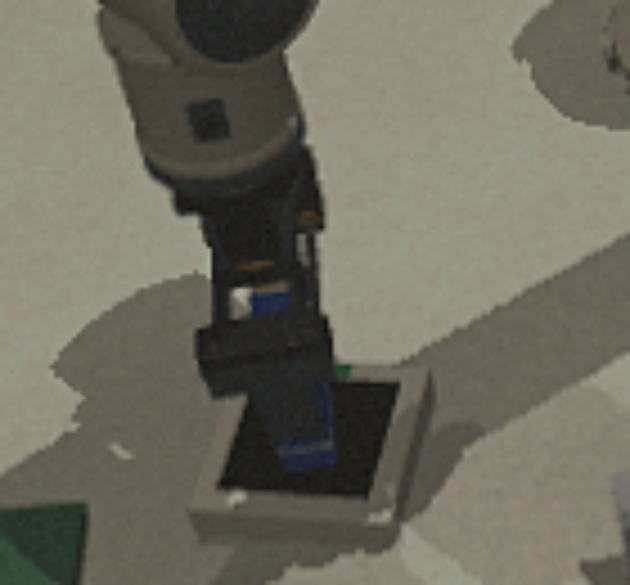

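```bash
python3 -m pendant '{"fingers":[0.6,0.45,0.3,0.3,0.3],"translation":[[0,0,0],[0,0,0],[0,0,0],[0,0,0],[0,0,0]],"roll":[0,0,0,0,0]}' 6; python3 feel.py 2;python3 -m pendant '{"fingers":[0.2,0.2,0.2,0.2,0.2],"translation":[[0,0,0],[0,0,0],[0,0,-8],[0,0,-20],[0,0,-40]],"roll":[0,0,0,0,0]}' 30; python3 feel.py 2;  python3 - <<'E'
from h import *
snap('scene','s13.png');a=cv2.imread('pics/s13.png')[100:230,110:250];cv2.imwrite('pics/s13c.png',cv2.resize(a,None,fx=4.5,fy=4.5))
E
```

```text
time: 26.18
tcp_pos: [0.472, -0.3132, 0.0833]
tcp_rot: [[0.981, 0.196, -0.001], [0.196, -0.981, 0.002], [-0.0, -0.002, -1.0]]
wrist_force: [0.2, 0.9, 7.6]
finger_gap: 0.722
Fx_r 0.90 Fy_r 1.43 Fz 8.05  sd 0.56 t 26.23 [ 472.  -313.2   83.3] gap 65.8
time: 26.9
tcp_pos: [0.4716, -0.313, 0.1238]
tcp_rot: [[0.981, 0.196, -0.002], [0.196, -0.981, 0.003], [-0.001, -0.003, -1.0]]
wrist_force: [0.3, -0.1, -7.8]
finger_gap: 0.723
Fx_r 1.00 Fy_r -0.86 Fz -5.36  sd 0.77 t 26.95 [ 472.8 -313.9  126.6] gap 65.5
```

View pics/s13c.png

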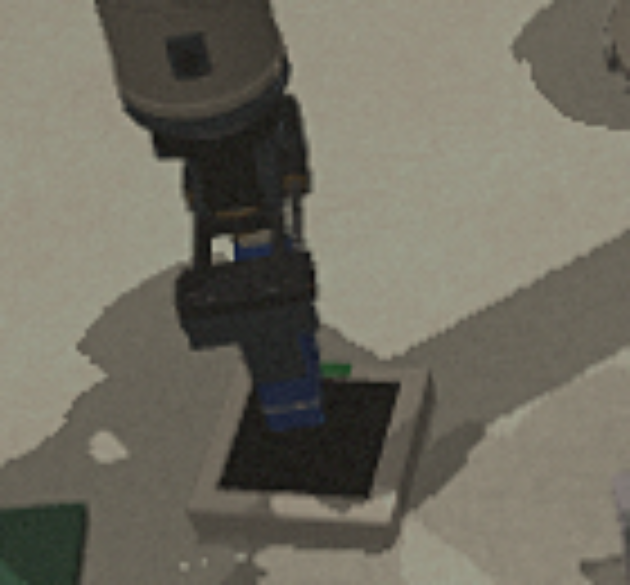

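```bash
python3 -m pendant '{"fingers":[0.2,0.2,0.2,0.2,0.2],"translation":[[0,0,-30],[0,0,-70],[0,0,-100],[0,-30,-105],[0,-70,-105]],"roll":[0,0,0,0,0]}' 30
python3 - <<'E'
import cv2
a=cv2.imread('pics/top0.png')[210:270,155:225];cv2.imwrite('pics/ct.png',cv2.resize(a,None,fx=10,fy=10,interpolation=cv2.INTER_CUBIC))
a=cv2.imread('pics/scene0.png')[155:230,335:415];cv2.imwrite('pics/cs.png',cv2.resize(a,None,fx=8,fy=8,interpolation=cv2.INTER_CUBIC))
E
```

```text
time: 27.68
tcp_pos: [0.4585, -0.2448, 0.2292]
tcp_rot: [[0.981, 0.195, 0.001], [0.195, -0.981, 0.001], [0.001, -0.0, -1.0]]
wrist_force: [0.3, 1.2, -8.8]
finger_gap: 0.718
```

View pics/ct.png

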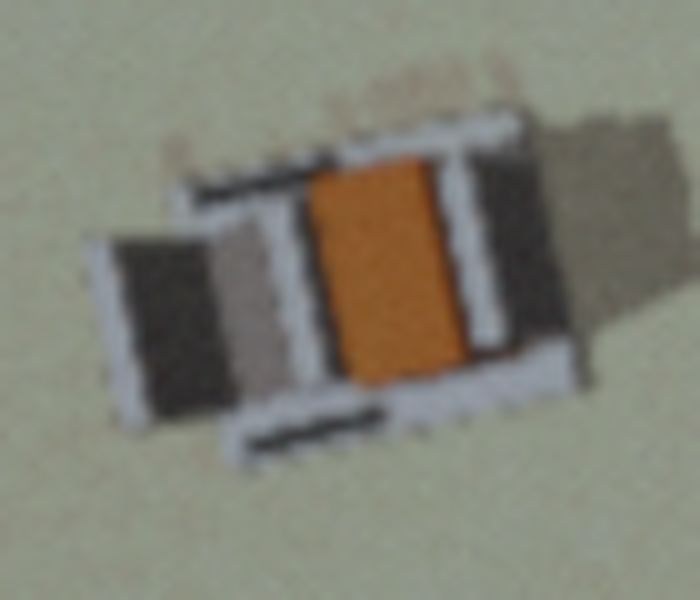

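View pics/cs.png

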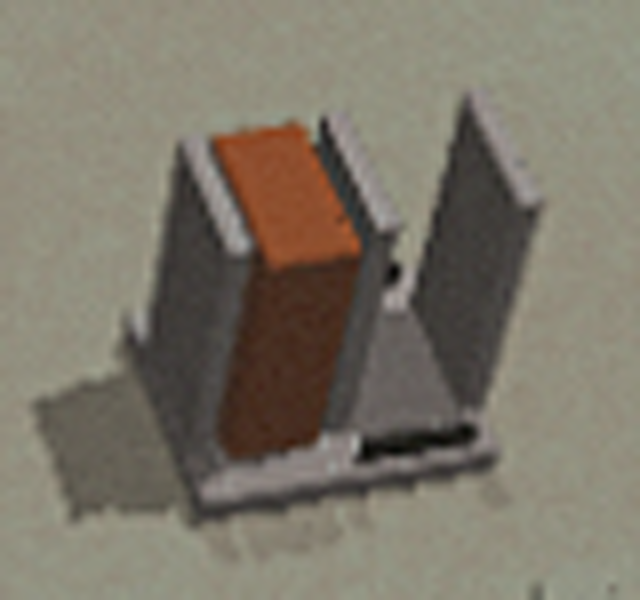

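Run:
```python
from h import *
np.set_printoptions(precision=1,suppress=True)
def px(p,s,o): return ((p[0]+.5)/s-.5+o[0],(p[1]+.5)/s-.5+o[1])
C={}
for n,s,o,L,M,R in(('top',10,(155,210),(120,333),(299,287),(474,248)),('scene',8,(335,155),(503,150),(360,172),(216,195))):
    c=camera(n);P=[plane(c,.130,px(p,s,o))[:2]*1000 for p in(L,M,R)]
    d=P[0]-P[2];yaw=np.degrees(np.arctan2(-d[0],d[1]));print(n,np.array(P),'len',np.linalg.norm(d),'yaw',yaw,'centre',(P[0]+P[1]+P[2])/3,'bay',(P[0]+P[1])/2)
    if n=='top':
        b=[plane(c,.014,px(p,s,o))[:2]*1000 for p in((240,465),(580,385),(525,110),(180,185))];b=np.array(b);print('base',b.mean(0),'sides',np.linalg.norm(b[0]-b[1]),np.linalg.norm(b[1]-b[2]))
        e=(b[0]-b[1]+b[3]-b[2]);print('yaw base',np.degrees(np.arctan2(-e[0],e[1])))
```

```text
top [[474.5 332.1]
 [487.1 278.9]
 [497.7 226.7]] len 107.86625596988245 yaw 12.46559073081505 centre [486.4 279.2] bay [480.8 305.5]
base [486.1 277.6] sides 112.60369602805264 91.33671120686503
yaw base 11.700927931320615
scene [[476.5 331.1]
 [487.2 278.3]
 [498.2 225.8]] len 107.5328102826202 yaw 11.650846298190201 centre [487.3 278.4] bay [481.9 304.7]
```

```bash
python3 go.py 481.3 304.6 229 11.8
```

```text
shift [ 131.8 -530.5    1.5] roll -0.007 dist 547 t 27.77 F [-1.38 -0.66 -8.56] pos [ 456.9 -241.5  228.6] ang 11.4 gap 66.0 q6 -0.8
```

```bash
python3 -m pendant '{"fingers":[0.2,0.2,0.2,0.2,0.2],"translation":[[6,-25,0],[16,-65,0],[27,-110,0],[39,-155,0],[50,-200,0]],"roll":[0,0,0,0,0]}' 30; python3 -m pendant '{"fingers":[0.2,0.2,0.2,0.2,0.2],"translation":[[12,-48,0],[24,-96,0],[36,-144,0],[48,-192,0],[58,-230,0]],"roll":[0,0,0,0,0]}' 30; python3 go.py 481.3 304.6 229 11.8
```

```text
time: 28.4
tcp_pos: [0.4661, -0.0342, 0.2289]
tcp_rot: [[0.98, 0.197, -0.002], [0.197, -0.98, 0.004], [-0.001, -0.004, -1.0]]
wrist_force: [0.8, -1.3, -7.9]
finger_gap: 0.724
time: 29.02
tcp_pos: [0.4771, 0.2046, 0.229]
tcp_rot: [[0.98, 0.198, -0.003], [0.198, -0.98, 0.003], [-0.002, -0.004, -1.0]]
wrist_force: [1.7, 0.8, -8.8]
finger_gap: 0.717
shift [ 23.9 -97.2   0.3] roll -0.006 dist 100 t 29.02 F [ 1.74  0.78 -8.79] pos [477.1 204.6 229. ] ang 11.4 gap 65.3 q6 0.09
```

```bash
python3 -m pendant '{"fingers":[0.2,0.2,0.2,0.2,0.2],"translation":[[10,-40,0],[18,-75,0],[23.9,-97,0],[23.9,-97,0],[23.9,-97,0]],"roll":[-0.006,-0.006,-0.006,-0.006,-0.006]}' 30
python3 - <<'E'
from h import *
c=snap('scene','s14.png');a=cv2.imread('pics/s14.png')[60:240,320:460];cv2.imwrite('pics/s14c.png',cv2.resize(a,None,fx=3.3,fy=3.3))
c=snap('top','t14.png');a=cv2.imread('pics/t14.png')[190:290,130:250];cv2.imwrite('pics/t14c.png',cv2.resize(a,None,fx=5,fy=5))
E
python3 feel.py 2; python3 go.py 481.3 304.6 140 11.8
```

```text
time: 29.65
tcp_pos: [0.4812, 0.3037, 0.2289]
tcp_rot: [[0.979, 0.204, -0.004], [0.204, -0.979, 0.003], [-0.003, -0.003, -1.0]]
wrist_force: [1.0, 0.6, -8.2]
finger_gap: 0.722
Fx_r 0.01 Fy_r 0.26 Fz -8.30  sd 0.14 t 29.8 [481.4 303.6 229.3] gap 65.8
shift [ 0.3 -0.6 89.4] roll -0.001 dist 89 t 29.85 F [ 0.7  -0.31 -8.1 ] pos [481.4 303.6 229.4] ang 11.7 gap 65.4 q6 0.25
```

View pics/s14c.png

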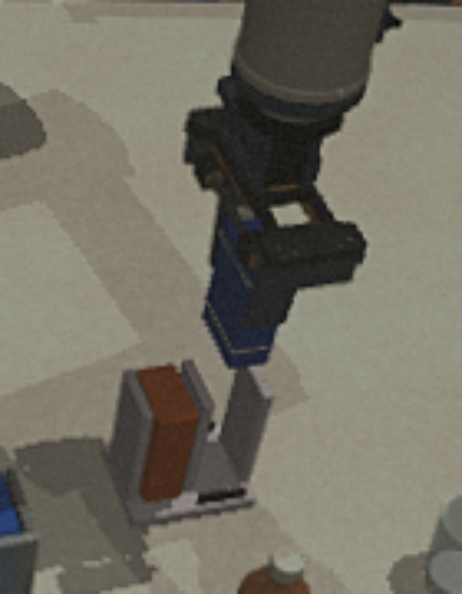

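View pics/t14c.png

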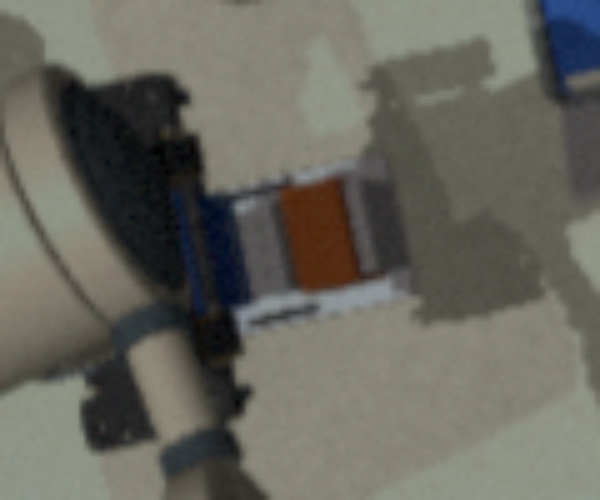

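Cassette hangs upright over the bay with the orange bay to its −y. Check its pose in the hand.

Run:
```python
from h import *
a=np.radians(11.8);x=np.array([np.cos(a),np.sin(a)]);y=np.array([-x[1],x[0]])
s=read_state();t=s['tcp_pos']*1000
for n in('scene','top'):
    c=camera(n);hsv=cv2.cvtColor(c['img'],cv2.COLOR_RGB2HSV);H,S=[hsv[...,i].astype(int) for i in range(2)]
    W=cloud(c)*1000;q=W[...,:2]-t[:2];X,Y,Z=q@x,q@y,W[...,2]-t[2]
    k=(H>105)&(H<128)&(S>100)&(abs(Y)<40)&(abs(X)<60)&(abs(Z)<90)
    e=k&(X>25)&(Z<-3);print(n,'back edge',e.sum(),'X',np.median(X[e]),'Y',np.percentile(Y[e],[3,97]),'Zmin',np.percentile(Z[k],1))
    for lo in (-60,-45,-30,-15,0,15,30):
        f=k&(Y<-10)&(Z>lo)&(Z<lo+15)
        if f.sum()>5: print('  -y face z',lo+7,f.sum(),'Y',np.median(Y[f]))
    f=k&(Y<-12)&(X<24)&(X>-28)
    if f.sum()>20: print('  yaw err deg',np.degrees(np.polyfit(X[f],Y[f],1)[0]),f.sum())
```

```text
scene back edge 78 X 32.33357755082542 Y [-18.43829418  13.81386348] Zmin -46.60497564015249
  -y face z -53 6 Y -18.14915751766011
  -y face z -38 24 Y -18.11373852547844
  -y face z -23 16 Y -16.867309316556266
  -y face z -8 8 Y -16.824211169467333
  -y face z 7 11 Y -18.37815420881091
  yaw err deg -0.7114632645464782 49
top back edge 2 X 27.044531751066906 Y [-17.34430131 -17.05136862] Zmin -39.46477020860979
  -y face z -38 11 Y -17.189536298437613
  -y face z -23 20 Y -17.187876771289055
  -y face z -8 34 Y -17.129647497573423
  -y face z 7 29 Y -17.13564882676838
  -y face z 22 21 Y -17.206522153562876
  yaw err deg -1.5266428811716122 127
```

```bash
python3 -m pendant '{"fingers":[0.2,0.2,0.2,0.2,0.2],"translation":[[0.3,-1,10],[0.3,-1,25],[0.3,-1,38],[0.3,-1,46],[0.3,-1,52]],"roll":[0,0,0,0,0]}' 30; python3 feel.py 3; python3 go.py 481.3 304.6 140 11.8
```

```text
time: 30.58
tcp_pos: [0.4813, 0.3051, 0.1768]
tcp_rot: [[0.979, 0.203, -0.003], [0.203, -0.979, 0.003], [-0.003, -0.004, -1.0]]
wrist_force: [-1.1, 0.2, -8.0]
finger_gap: 0.725
Fx_r -0.55 Fy_r 0.10 Fz -8.69  sd 0.35 t 30.68 [481.2 305.  176.8] gap 65.8
shift [-0.   0.7 37.3] roll -0.001 dist 37 t 30.73 F [ 0.06 -0.21 -7.54] pos [481.3 305.1 177.3] ang 11.7 gap 65.8 q6 0.25
```

```bash
python3 -m pendant '{"fingers":[0.2,0.2,0.2,0.2,0.2],"translation":[[0,0.5,10],[0,0.5,20],[0,0.5,30],[0,0.5,40],[0,0.5,48]],"roll":[0,0,0,0,0]}' 30; python3 feel.py 3
```

```text
time: 31.35
tcp_pos: [0.4812, 0.3047, 0.1285]
tcp_rot: [[0.979, 0.203, -0.004], [0.203, -0.979, 0.003], [-0.003, -0.004, -1.0]]
wrist_force: [-0.9, -0.4, -8.4]
finger_gap: 0.723
Fx_r -0.56 Fy_r -0.12 Fz -9.14  sd 0.75 t 31.45 [480.8 304.6 128.3] gap 65.9
```

```bash
python3 -m pendant '{"fingers":[0.2,0.2,0.2,0.2,0.2],"translation":[[0,0,12],[0,0,26],[0,0,40],[0,0,51],[0,0,56]],"roll":[0,0,0,0,0]}' 30; python3 feel.py 3
```

```text
time: 32.12
tcp_pos: [0.4806, 0.3047, 0.0719]
tcp_rot: [[0.979, 0.203, -0.005], [0.203, -0.979, 0.002], [-0.004, -0.003, -1.0]]
wrist_force: [-0.2, 0.1, -8.2]
finger_gap: 0.721
Fx_r -0.42 Fy_r -0.16 Fz -8.28  sd 0.35 t 32.23 [480.7 304.8  72.3] gap 65.9
```

```bash
python3 -m pendant '{"fingers":[0.2,0.2,0.2,0.2],"translation":[[0,0,3],[0,0,5],[0,0,5.5],[0,0,5.5]],"roll":[0,0,0,0]}' 30; python3 feel.py 4
```

```text
time: 32.78
tcp_pos: [0.4809, 0.3049, 0.0675]
tcp_rot: [[0.979, 0.203, -0.004], [0.203, -0.979, 0.003], [-0.003, -0.004, -1.0]]
wrist_force: [-1.2, -0.3, -5.0]
finger_gap: 0.72
Fx_r -0.95 Fy_r -0.38 Fz -4.58  sd 0.39 t 32.92 [480.9 304.9  67.4] gap 65.5
```

Contact starting at z≈67.4 (predicted 67.3). Press a touch, then release.

```bash
python3 -m pendant '{"fingers":[0.2,0.2,0.2],"translation":[[0,0,1],[0,0,1.2],[0,0,1.2]],"roll":[0,0,0]}' 30; python3 feel.py 3; python3 -m pendant '{"fingers":[0.5,0.6,0.75,0.95,0.95],"translation":[[0,0,0],[0,0,0],[0,0,0],[0,0,0],[0,0,0]],"roll":[0,0,0,0,0]}' 5; python3 feel.py 2
python3 - <<'E'
from h import *
c=snap('scene','s15.png');a=cv2.imread('pics/s15.png')[100:240,320:460];cv2.imwrite('pics/s15c.png',cv2.resize(a,None,fx=4,fy=4))
E
```

```text
time: 33.35
tcp_pos: [0.4809, 0.3049, 0.0673]
tcp_rot: [[0.979, 0.203, -0.003], [0.203, -0.979, 0.003], [-0.003, -0.004, -1.0]]
wrist_force: [-8.3, -4.8, 18.0]
finger_gap: 0.726
Fx_r -7.87 Fy_r -2.77 Fz 17.63  sd 0.88 t 33.45 [480.9 304.9  67.4] gap 65.9
time: 34.12
tcp_pos: [0.4809, 0.3049, 0.0673]
tcp_rot: [[0.979, 0.203, -0.003], [0.203, -0.979, 0.003], [-0.003, -0.004, -1.0]]
wrist_force: [0.3, 1.4, -0.2]
finger_gap: 0.974
Fx_r 0.40 Fy_r 0.42 Fz 0.17  sd 0.15 t 34.17 [480.9 304.9  67.3] gap 88.5
```

View pics/s15c.png

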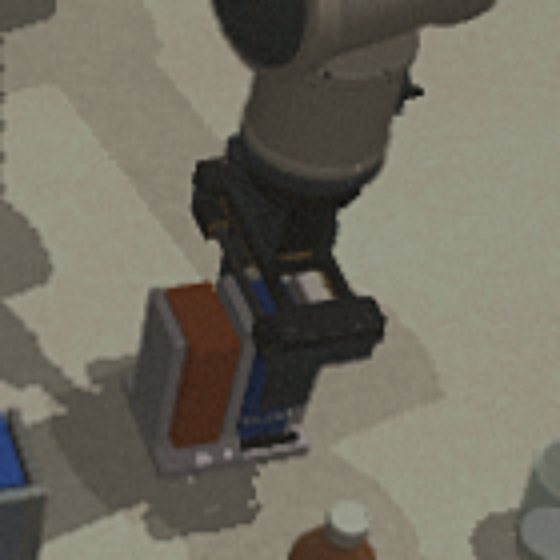

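The cassette sits down in the bay, base at the black stop (265,435). Withdraw straight up and away.

```bash
python3 -m pendant '{"fingers":[0.95,0.95,0.95,0.95,0.95],"translation":[[0,0,-10],[0,0,-40],[0,0,-90],[0,0,-140],[0,0,-170]],"roll":[0,0,0,0,0]}' 5; python3 -m pendant '{"fingers":[0.95,0.95,0.95,0.95,0.95],"translation":[[-20,20,0],[-50,60,0],[-80,110,0],[-100,160,0],[-110,200,0]],"roll":[0,0,0,0,0]}' 5
python3 - <<'E'
from h import *
c=snap('scene','s16.png');a=cv2.imread('pics/s16.png')[140:290,80:480];cv2.imwrite('pics/s16c.png',cv2.resize(a,None,fx=2,fy=2))
c=snap('top','t16.png');a=cv2.imread('pics/t16.png')[150:290,90:470];cv2.imwrite('pics/t16c.png',cv2.resize(a,None,fx=2,fy=2))
E
```

```text
time: 34.9
tcp_pos: [0.482, 0.3046, 0.2407]
tcp_rot: [[0.979, 0.203, -0.0], [0.203, -0.979, 0.005], [0.001, -0.005, -1.0]]
wrist_force: [-0.3, -0.2, -0.7]
finger_gap: 0.978
time: 35.52
tcp_pos: [0.414, 0.0848, 0.2405]
tcp_rot: [[0.979, 0.203, 0.0], [0.203, -0.979, 0.004], [0.001, -0.004, -1.0]]
wrist_force: [0.6, -0.7, 0.4]
finger_gap: 0.977
```

View pics/s16c.png

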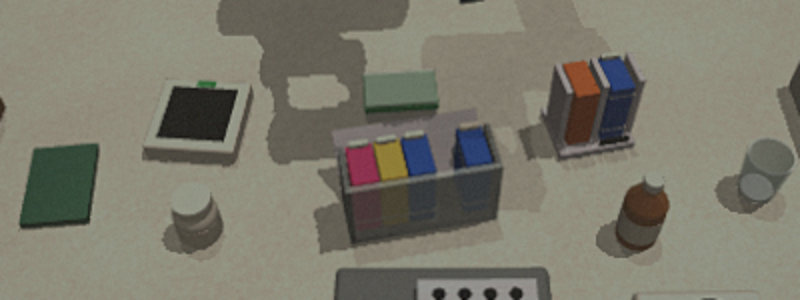

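View pics/t16c.png

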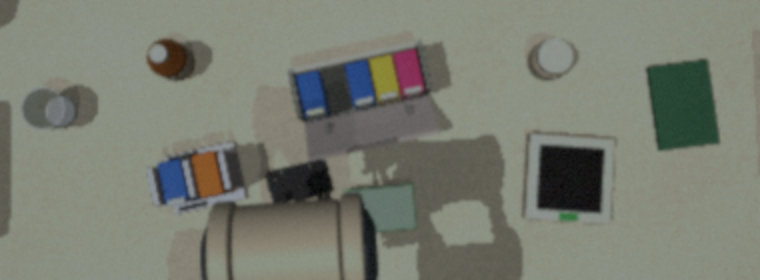

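Blue stands beside orange in the carrier, rack holds blue/empty/blue/yellow/pink; bystanders look unmoved. A numeric check.

Run:
```python
from h import *
np.set_printoptions(precision=1,suppress=True)
c=camera('top');W=cloud(c)*1000;hsv=cv2.cvtColor(c['img'],cv2.COLOR_RGB2HSV);H,S=[hsv[...,i].astype(int) for i in range(2)]
a=np.radians(11.8);x=np.array([np.cos(a),np.sin(a)]);y=np.array([-x[1],x[0]])
q=W[...,:2]-np.array([481.3,305.1]);X,Y,Z=q@x,q@y,W[...,2]
k=(H>105)&(H<128)&(S>100)&(abs(X)<45)&(abs(Y)<24)&(Z>90)
A=np.c_[X[k],Y[k],np.ones(k.sum())];co=np.linalg.lstsq(A,Z[k],rcond=None)[0]
print('bay top z',np.median(Z[k]),'slopes deg',np.degrees(co[:2]),'mean xy',X[k].mean(),Y[k].mean())
o0=np.load('top0.npz');Z0=o0['W'][...,2]*1000
d=cv2.absdiff(cv2.medianBlur(Z.astype(np.float32),5),cv2.medianBlur(Z0.astype(np.float32),5))
m=((d>15)&(Z0>-10)).astype(np.uint8);m=cv2.morphologyEx(m,cv2.MORPH_OPEN,np.ones((3,3)));n,l,st,ce=cv2.connectedComponentsWithStats(m)
for i in range(1,n):
    if st[i,4]>25: print('changed',st[i],ce[i])
k=(H>105)&(H<128)&(S>120)&(W[...,0]>560)&(W[...,0]<680)&(abs(W[...,1]-60)<60); print('rack blues z',np.percentile(Z[k],[5,50,95]))
print(read_state()['wrist_force'],read_state()['time'])
```

```text
bay top z 124.84551503042863 slopes deg [-0.  -0.4] mean xy 2.857943661872294 -0.2583795081047967
changed [250 182  18  25 303] [257.7 194.4]
changed [168 229  17  23 288] [175.9 240.4]
changed [  172   229   388   191 35438] [354.5 355.4]
changed [302 388  25  32 557] [314.  403.9]
rack blues z [116.9 122.7 127.4]
[0.3 0.9 1.2] 35.675
```

```bash
python3 -c "
from rig import *
print(close_job())"
```

```text
the job is handed in; nothing more can be done
None
```

The ballasted cassette, blue_b (second from the +y end of the row), now stands in the carrier's empty bay. The job was handed in at about 35.7 s of the 72 s allowed.

- **Finding it:** I pulled blue_c at the ridge and it resisted with about 0.7 N, so it is empty. Blue_b resisted with about 2.1 N, so it is the ballasted one. I did not feel blue_a.
- **Tipping and lifting:** blue_b went past its balance point and came to rest on the apron at 40°. I pinched it across its thickness and lifted it off.
- **Scanner:** Loosening the grip alone did not bring it fully upright, and it slipped about 2 mm in the pads. I turned it the rest of the way against the window. It ended 18 mm off centre, so I lifted it slightly, centred it and let go. It stood free and upright on the window.
- **Carrier:** I took it again by its narrow edges and lowered it without side contact. At the bottom I pressed it down with a net upward force of about 18 N on the wrist, then released it.

**Last checks:**
- The cassette in the bay has its top at z ≈ 124.8 mm (124 expected) and leans less than 0.5°.
- The two blue cassettes left in the rack have their tops at z ≈ 122.7 mm (122 expected), and blue, yellow and pink all look upright in the pictures.
- A depth comparison with the start shows changes only at blue_b's old slot, the bay and the arm. The arm and its earlier position hide part of that view, and in the pictures the bystanders look unmoved.
- The gripper is clear of everything, and no check failed.

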